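Clamp the microplate nest to the slotted deck with a T-bolt

ROBOT

A 6-joint arm with a two-finger parallel gripper is mounted at the origin on the work surface. World frame = base frame: x ahead of the robot, y to its left, z up, the work surface at z = 0. Lengths are in m, angles in rad, forces in N, time in s.
With the tool pointing down it reaches from about 0.225 to 0.725 m from the base axis. Payload 3.1 kg.
Tool frame: the origin (TCP) lies at the very end of the fingers, on their centre line; the grasp point (between the pads) lies 19 mm behind it; z points along the fingers, y is the direction in which the jaws open and shut (so a half turn about z gives the same grasp; the last joint's range is limited). The gripper opens to 85 mm and grips with 20 to 120 N. Pads are 22 mm wide; open, the fingers measure 114 mm over their backs; the gripper's body (76 mm by 85 mm) begins 54 mm behind the grasp point. The pads swing forward as they close: fully open they stand 13 mm farther back than shut.
Start: joints at [1.006, 0.048, 0.099, 1.622, 0, 1.443], TCP at [0.222, 0.476, 0.231] pointing down, gripper open.
Joint ranges: [-2.91, 2.91], [-0.99, 1.94], [-1.21, 1.42], [-2.12, 2.29], [-1.49, 1.47], [-3.14, 3.14]. Speed limits (rad/s): [2.79, 2.79, 3.14, 3.14, 3.14, 3.14].

INTERFACE

Orientations are given as [roll, pitch, yaw] about the fixed x, y, z axes, in that order (R = Rz(yaw) Ry(pitch) Rx(roll)).
In Python, from workcell import state, grab_frame, sign_off, boxes_of, masks_of gives the robot as it stands. The module is installed in compiled form; this text tells all that it offers.
- The arm moves only by the shell command python3 -m handwheel 'ROWS' [FORCE]. ROWS is JSON, a list of rows, each a list of 3 entries, a list of its own where there are three numbers: the shift along the tool's x, y, z each as a share of 12 cm, from -1 to 1, then the turn, a rotation vector about the tool's x, y, z each as a share of 45 degrees, from -1 to 1, then the closure in counts, from 0 (fully open) to 255 (shut). A call has 1 to 12 rows; each row shifts and turns the commanded pose from where the row before left it, along the tool's axes as they then stand; what a row does not reach is not made up. A row lasts 1/10 s, in which the tool goes at most 50 mm and 8.59 degrees, less where a joint would pass 70% of its speed; a pose out of reach is approached as far as the arm can. A call with a number of a shift or a turn outside -1 to 1 is refused whole. A call with a gripper value outside its range is refused whole. The fingers move at their own pace and stop on an object; FORCE is the grip in N (left out, the last holds). Time passes only in rows, so rows that do not move let the fingers close. It gives the time, the measured TCP pose, the force and the opening at its end, in the units of the state.
- state(): the state, without advancing time (a new reading comes with each control period).
- grab_frame(name): name is "scene" or "top" or "wrist"; returns a dict with "image" (400x640x3 uint8, blue, green, red), "K" (3x3 intrinsics, pixels), "rvec" (rotation vector, rad) and "tvec" (3), from world to camera coordinates, as OpenCV has them. Camera axes: x right, y down, z forward; pixel columns grow to the right and rows downward; lengths in m; the calibration is good to about 2 mm. The wrist camera is an equidistant fisheye: a pixel r from the principal point sees the ray r / f radians off the axis. A picture is of the moment at which its call begins. There is no depth.
- sign_off(): hands the job in, once; it reports no verdict.
Trained networks look in the newest picture that a camera, given by its name, has taken for a name from the list of things; names that differ only in an ending like _2 or _b are one class to them, and where a whole thing is asked for, a point or a joint stands for the part that bears it (a point fixed in the world has none). Each returns a list of dicts, best first, with "confidence" (0 to 1); they miss things now and then, are a little off and sometimes report something else, mostly with a low value. They report only what shows in the picture. A call takes as long as a camera call.
- boxes_of(camera, target): "point" ([x, y, z] in m, in world coordinates, good to about 4 mm: the middle of the surface that is visible of it).
- masks_of(camera, target): "region" (400x640 bool, what is visible of it).
The state is a dict: "time": time; "q": joint angles; "qvel": joint speeds; "tau": joint torques, N m; "eef_pos": TCP position; "ee_rot": TCP orientation; "force": force on the tool from outside, world axes, zero at the start; "torque": the same for the moment, N m; "opening": finger opening in m.
Only numpy, scipy, OpenCV 4.12 (cv2) and the standard library are available. Lean on these libraries where they do the work, as an engineer would, in place of code of your own. Each camera call takes 0.05 s, during which the arm holds its last target.

TASK

Clamp the well-plate nest to the slotted deck: take the T-bolt by its tall hex nut out of its storage stand, lower its head lengthwise through the nest's forked foot into the deck slot until the nut's flange sits on the fork, then turn the nut clockwise so that the head swings square across the slot and the nut pulls up snug. Snug by feel, not forced, never leaning hard on the nest; leave the bolt clamping on its own, with the nest, its plate and everything else where they were.

Things in the scene. Friction and masses are not known exactly. Their poses are not given: they have to be found in the camera images.
- nut_mid (a point): Centre of the loose steel nut's hex, on its axis: hex 24 mm across flats, 34 mm tall, on a round flange 40 mm wide, 6 mm thick. 22 mm above the flange's underside, 18 mm below the hex's top. z up along the axis; opposite flats face its +y and -y (others every 60 degrees). Nut, bolt and pointer are one loose unit, 0.3 kg, standing upright in the stand, flange on its rim.
- nut: Origin at its flange's underside. Clockwise (from above) against the bolt draws the head up 2.5 mm per rad; 0.02 N m of thread friction turns the bolt along until it is stopped. When the head meets the lips the torque, mostly friction of the flange resting on the fork (not hanging in the hand), climbs: snug is 0.2 to 0.25 N m turning slowly (22 N clamping; 10 to 42 N right, over 60 N forced).
- mark (a point): Pointer on the nut: raised dark bar 22 x 5 x 4 mm, keyed to the T-bolt; its middle, 44 mm above the flange's underside. x runs along the bar and the head's length. Hanging below the flange: shank 14 mm thick, head 26 long, 14 wide, 7 thick, its upper face 12 to 16.5 mm below the flange's underside at the start (exact depth unknown: it must be felt).
- fork (a point): In the middle of the 18 mm gap between the two tines of the nest's foot, level with their top: where the bolt's axis belongs. x along the gap and the deck slot, towards the well plate, z up. Tines 5 mm thick, 26 wide, flat on the deck, from 30 mm before to 52 mm after this point, where the nest's body begins (well plate's top 17 mm above this point). Gap open at -x.
- deck: Fixed aluminium deck plate 320 x 160 x 26 mm, origin at its underside's centre. x along its T-slot on y = 0: mouth 16.5 mm wide, lips 6 mm thick, below them a cavity 28 wide, 16 high. In it the head turns clockwise about 100 degrees from lengthwise, then stops on the side walls and cannot come up. The fork may lie 1 mm off the slot's middle.
- nest: Dark steel well-plate nest, loose, 0.9 kg, body 98 x 138 x 18 mm with a key in the deck slot; origin at the centre of its body's underside, on the deck; its forked foot points to -x.
- stand: Grey square storage block, fixed, 58 x 58 x 42 mm, origin at its underside's centre, with an open well 33 mm square; the nut's flange rests on its top rim, the head hangs inside.
- wellplate: White 24-well plate, 86 x 128 x 14 mm, lying loose in the nest; origin at the centre of its underside.

How it is judged:
By the outcome, as a careful person would: the job done as asked, in the order asked, and still so for the second after the job is handed in, with the robot touching nothing.
It also fails if it takes over 72 s, if anything falls off the work surface, if the arm or the gripper's body presses on something with over 40 N, if the wrist force passes 120 N, or if a joint passes its speed limit or range.

## Working session

There is one attempt and no reset: what is moved stays moved. The work goes in short steps, Python scripts to look and compute and a shell command to move; the robot and the scene stay as the last step left them, time stands still between calls to the robot, and variables do not carry over. Pictures are saved under pics/ and viewed, and the job is handed in when it is done.

```bash
mkdir -p pics; ls; python3 - <<'E'
from workcell import *
import cv2,numpy as np
print(state())
for c in ["scene","top"]:
    f=grab_frame(c); cv2.imwrite(f"pics/{c}0.png",f["image"])
    print(c,f["K"],f["rvec"],f["tvec"])
    for t in ["nut_mid","mark","fork","deck","nest","stand","wellplate"]:
        print(t,[(round(b["confidence"],2),np.round(b["point"],4)) for b in boxes_of(c,t)[:3]])
print(state()["time"])
E
```

```text
pics
{'time': 0.0, 'q': array([1.00619366e+00, 4.87378279e-02, 9.75664447e-02, 1.62198502e+00,
       8.08438786e-06, 1.44299026e+00]), 'qvel': array([-2.13654897e-03,  7.44118627e-04,  1.15506535e-05,  4.86427306e-04,
        4.66481131e-04,  3.27485548e-04]), 'tau': array([-6.37315934e-04, -3.38778770e+01,  3.20017684e+01,  2.01171072e-02,
       -1.94576987e-04, -6.50716387e-06]), 'eef_pos': array([0.22177576, 0.47517924, 0.23010814]), 'ee_rot': array([-3.13925285e+00, -3.08829931e-04,  2.70479568e+00]), 'force': array([-0.27671174,  0.50518478, -0.07620258]), 'torque': array([ 0.00709092, -0.00560662, -0.03440985]), 'opening': 0.08529512798248401}
scene [[377.59564218   0.         316.75481435]
 [  0.         377.59564218 201.08907933]
 [  0.           0.           1.        ]] [ 2.11774681  0.51952426 -0.29304967] [-0.44685185 -0.11391502  1.10253887]
nut_mid [(0.8, array([ 0.545 , -0.3161,  0.0572]))]
mark [(0.28, array([ 0.5456, -0.3203,  0.0596]))]
fork []
deck [(0.96, array([ 0.5714, -0.0435,  0.0211]))]
nest [(0.97, array([0.5555, 0.07  , 0.033 ]))]
stand [(0.76, array([ 0.5587, -0.3265,  0.0312]))]
wellplate [(0.88, array([0.5451, 0.1093, 0.0461]))]
top [[483.75662904   0.         326.42132627]
 [  0.         483.75662904 194.11588379]
 [  0.           0.           1.        ]] [ 2.15932346 -2.1107345   0.15179045] [-0.05812579  0.54636464  0.88829996]
nut_mid [(0.83, array([ 0.5321, -0.3061,  0.0637]))]
mark []
fork [(0.7, array([0.5402, 0.0589, 0.0347]))]
deck []
nest [(0.77, array([0.5386, 0.0574, 0.0302]))]
stand [(0.63, array([ 0.532 , -0.2935,  0.041 ]))]
wellplate [(0.66, array([0.5376, 0.1227, 0.0521]))]
0.8
```

View pics/scene0.png

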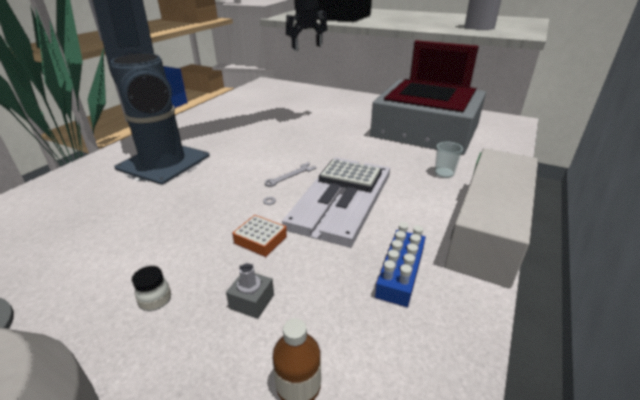

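View pics/top0.png

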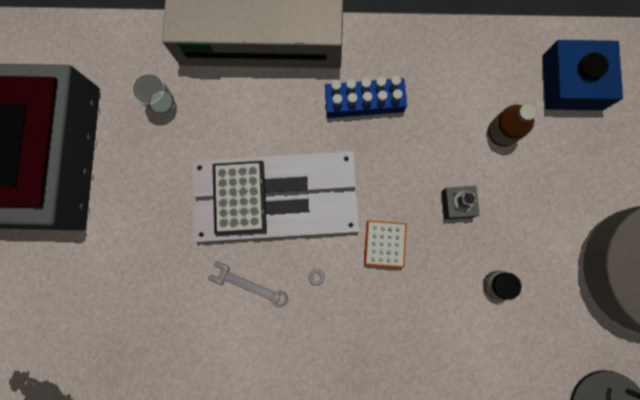

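```bash
cat > h.py <<'E'
import cv2,numpy as np
from workcell import *
def proj(f,P):
    return cv2.projectPoints(np.array(P,float).reshape(-1,1,3),f["rvec"],f["tvec"],f["K"],None)[0].reshape(-1,2)
def ray(f,uv,z):
    R=cv2.Rodrigues(f["rvec"])[0];C=-R.T@f["tvec"]
    d=R.T@np.linalg.inv(f["K"])@np.array([uv[0],uv[1],1.]);return C+d*(z-C[2])/d[2]
def crop(f,x,y,w,h,s,name):
    im=f["image"][y:y+h,x:x+w]; im=cv2.resize(im,None,fx=s,fy=s,interpolation=cv2.INTER_CUBIC); cv2.imwrite("pics/"+name,im)
E
python3 - <<'E'
from h import *
f=grab_frame("top"); np.save("top.npy",f,allow_pickle=True)
crop(f,180,140,190,110,4,"t1.png"); crop(f,420,160,80,80,7,"t2.png")
for t in ["nut_mid","fork","stand","mark","nest","wellplate"]:
    for m in masks_of("top",t)[:2]:
        r=m["region"].astype(np.uint8); c=cv2.findNonZero(r)
        if c is not None: print(t,round(m["confidence"],2),len(c),c.reshape(-1,2).mean(0),cv2.minAreaRect(c))
E
```

```text
nut_mid 0.57 381 [463.55380577 200.88451444] ((463.5, 201.5), (21.0, 21.0), 90.0)
fork 0.77 1931 [267.59036769 197.36406007] ((260.05206298828125, 197.0927734375), (72.86981964111328, 95.51083374023438), 87.27368927001953)
stand 0.59 779 [458.37740693 203.26957638] ((460.0492248535156, 202.54098510742188), (32.41179656982422, 35.85215377807617), 84.80557250976562)
nest 0.92 1909 [269.27448926 197.5227868 ] ((259.80078125, 195.9113311767578), (72.58148956298828, 97.0700912475586), 86.09950256347656)
wellplate 0.79 3069 [238.47637667 197.63375692] ((238.67405700683594, 197.6138458251953), (68.3447494506836, 46.14191436767578), 88.49256896972656)
```

View pics/t1.png

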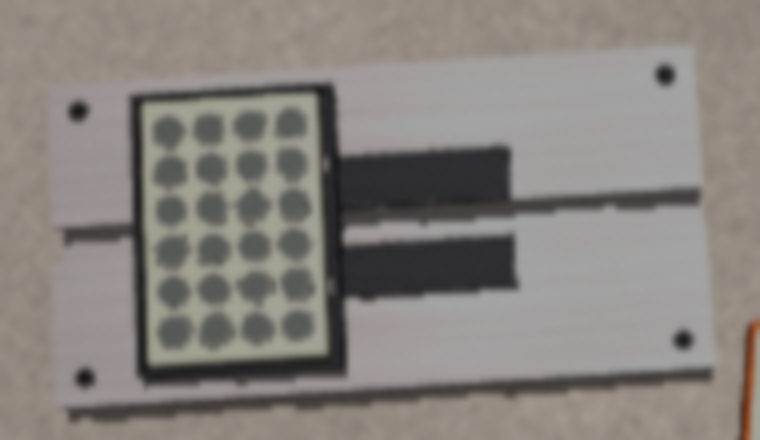

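View pics/t2.png

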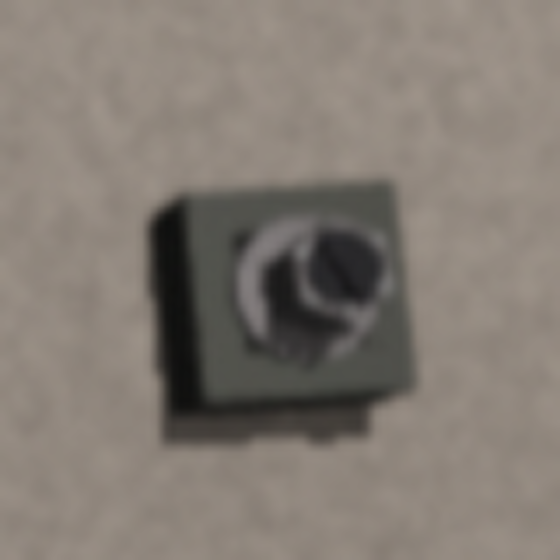

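```bash
python3 - <<'E'
from h import *
f=np.load("top.npy",allow_pickle=True).item()
c=lambda u,v,s,x,y:((u+.5)/s-.5+x,(v+.5)/s-.5+y)
a=ray(f,c(513,218,4,180,140),.031);b=ray(f,c(343,226.5,4,180,140),.031)
d=(b-a)/np.linalg.norm(b-a);print(a,b,np.linalg.norm(b-a),"yaw",np.degrees(np.arctan2(d[1],d[0])),"fork",a+d*.03)
# slot at far ends (deck z .026)
s1=ray(f,c(698,195,4,180,140),.026);s2=ray(f,c(65,234,4,180,140),.026);e=(s2-s1);print("slot",s1,s2,np.linalg.norm(e),np.degrees(np.arctan2(e[1],e[0])))
# deck corners
for p in [(48,85),(693,46),(713,370),(67,410)]: print(ray(f,c(*p,4,180,140),.026))
print("nut top",ray(f,c(343,268,7,420,160),.084),"flange",ray(f,c(312,290,7,420,160),.048))
P=[ray(f,c(*p,7,420,160),.042) for p in [(185,197),(395,183),(414,390),(204,405)]];print(np.mean(P,0),[np.round(p,4) for p in P],np.linalg.norm(P[0]-P[1]))
E
```

```text
[ 0.54845339 -0.00941473  0.031     ] [0.54245266 0.07325325 0.031     ] 0.08288548706956098 yaw 94.15172492378898 fork [0.54628145 0.02050655 0.031     ]
slot [ 0.56260892 -0.09943989  0.026     ] [0.53648562 0.21018506 0.026     ] 0.3107250242089053 94.82266943597158
[0.61091108 0.22351812 0.026     ]
[ 0.63744495 -0.09585625  0.026     ]
[ 0.47708573 -0.10794406  0.026     ]
[0.45066447 0.20360442 0.026     ]
nut top [ 0.53978518 -0.30614272  0.084     ] flange [ 0.53911186 -0.30776599  0.048     ]
[ 0.53902261 -0.30596519  0.042     ] [array([ 0.565 , -0.2752,  0.042 ]), array([ 0.5702, -0.3327,  0.042 ]), array([ 0.5131, -0.3365,  0.042 ]), array([ 0.5077, -0.2795,  0.042 ])] 0.05777528241161396
```

```bash
python3 - <<'E'
from h import *
f=grab_frame("wrist"); R=cv2.Rodrigues(f["rvec"])[0];C=-R.T@f["tvec"];s=state()
from scipy.spatial.transform import Rotation as Ro
T=Ro.from_euler("xyz",s["ee_rot"]).as_matrix()
print(f["K"],C,T.T@(C-s["eef_pos"]),T.T@R.T)
cv2.imwrite("pics/w0.png",f["image"])
dw=np.array([.539,-.307,.26])-s["eef_pos"]; print(T.T@dw/.12)
E
```

```text
[[309.70691629   0.         315.43724532]
 [  0.         309.70691629 200.0491139 ]
 [  0.           0.           1.        ]] [0.14883174 0.51051171 0.37510541] [ 0.08111237  0.00053847 -0.14381398] [[-2.11031699e-04 -9.48878026e-01 -3.15642911e-01]
 [ 9.99999886e-01 -6.51868395e-05 -4.72614180e-04]
 [ 4.27877447e-04 -3.15642975e-01  9.48877932e-01]]
[-5.15222455 -4.79299644 -0.23934648]
```

View pics/w0.png

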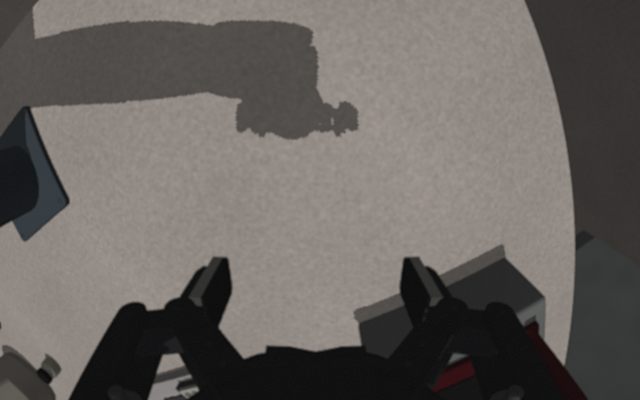

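```bash
python3 -m handwheel '[[[-0.338,-0.191,0.02],[0,0,0],0],[[-0.338,-0.191,0.02],[0,0,0],0],[[-0.338,-0.191,0.02],[0,0,0],0],[[-0.338,-0.191,0.02],[0,0,0],0],[[-0.338,-0.191,0.02],[0,0,0],0],[[-0.338,-0.191,0.02],[0,0,0],0],[[-0.338,-0.191,0.02],[0,0,0],0],[[-0.338,-0.191,0.02],[0,0,0],0],[[-0.338,-0.191,0.02],[0,0,0],0],[[-0.338,-0.191,0.02],[0,0,0],0],[[-0.338,-0.191,0.02],[0,0,0],0],[[-0.338,-0.191,0.02],[0,0,0],0]]'
python3 -m handwheel '[[[0,0,0],[0,0,0],0],[[0,0,0],[0,0,0],0]]'
python3 - <<'E'
from h import *
f=grab_frame("wrist"); np.save("w1.npy",f,allow_pickle=True); cv2.imwrite("pics/w1.png",f["image"]);s=state();print(s["time"],s["eef_pos"],s["ee_rot"],s["q"])
E
```

```text
time: 2.4
eef_pos: [0.5477, 0.0188, 0.2025]
ee_rot: [3.141, 0.0, 2.704]
force: [0.4, 0.1, -0.3]
opening: 0.0856
time: 2.6
eef_pos: [0.5467, 0.0198, 0.2019]
ee_rot: [-3.141, -0.002, 2.703]
force: [-0.5, 0.4, -0.1]
opening: 0.0851
2.65 [0.54640011 0.02072072 0.20234346] [ 3.14144120e+00 -1.20261729e-03  2.70425689e+00] [-8.50767142e-02  1.01003889e-01  9.76744074e-02  1.56854336e+00
  5.57078943e-04  3.52258841e-01]
```

View pics/w1.png

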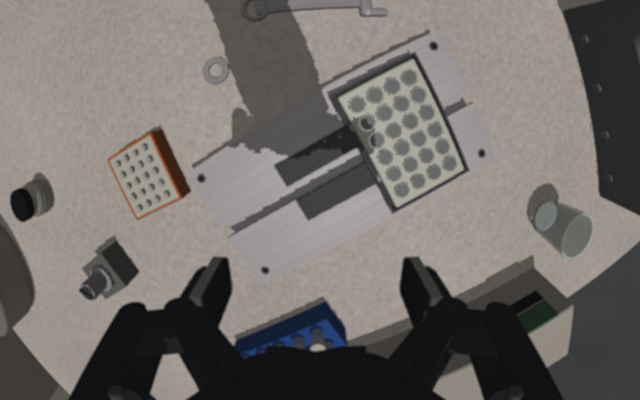

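```bash
cat >> h.py <<'E'
def fray(f,uv,z):
    K=f["K"];R=cv2.Rodrigues(f["rvec"])[0];C=-R.T@f["tvec"]
    x=(uv[0]-K[0,2])/K[0,0];y=(uv[1]-K[1,2])/K[1,1];t=np.hypot(x,y);k=np.sin(t)/max(t,1e-9)
    d=R.T@np.array([x*k,y*k,np.cos(t)]);return C+d*(z-C[2])/d[2]
def fproj(f,P):
    R=cv2.Rodrigues(f["rvec"])[0];p=R@np.array(P,float)+f["tvec"];r=np.hypot(p[0],p[1]);t=np.arctan2(r,p[2])
    return np.array([f["K"][0,2]+f["K"][0,0]*t*p[0]/r,f["K"][1,2]+f["K"][1,1]*t*p[1]/r])
def uc(u,v,s,x,y): return ((u+.5)/s-.5+x,(v+.5)/s-.5+y)
E
python3 - <<'E'
from h import *
f=np.load("w1.npy",allow_pickle=True).item()
crop(f,220,110,190,140,4,"w1c.png")
print(fproj(f,[.5463,.0205,.031]))
E
```

```text
[315.55331327 178.37561177]
```

View pics/w1c.png

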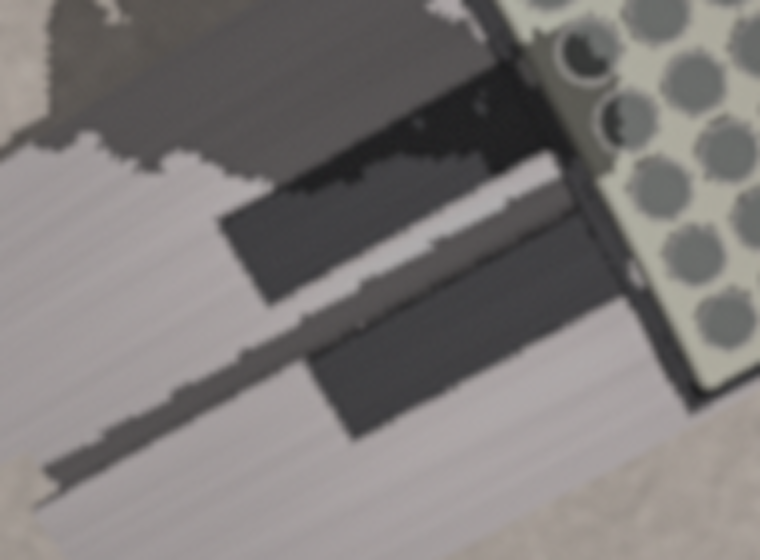

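```bash
python3 - <<'E'
from h import *
f=np.load("w1.npy",allow_pickle=True).item()
Z=.031
g=lambda p,z=Z: fray(f,uc(*p,4,220,110),z)
o1,i1,i2,o2=[g(p) for p in [(218,219),(270,304),(306,356),(353,439)]]
r1,r2,ro2=g((558,152)),g((577,211)),g((622,297))
print([np.round(x,4) for x in (o1,i1,i2,o2,r1,r2,ro2)])
n=np.linalg.norm;print("tine w",n(o1-i1),n(i2-o2),"gap",n(i1-i2),"len",n(r1-i1),n(r2-i2),n(ro2-o2))
m=(o1+i1+i2+o2)/4; d=((r1-i1)+(r2-i2)+(ro2-o2));d/=n(d);print("yaw",np.degrees(np.arctan2(d[1],d[0])),[np.degrees(np.arctan2(*(v[1::-1]))) for v in (r1-i1,r2-i2,ro2-o2)],"fork",m+d*.03)
E
```

```text
[array([ 0.5142, -0.0121,  0.031 ]), array([ 0.5406, -0.0101,  0.031 ]), array([ 0.5577, -0.0078,  0.031 ]), array([ 0.5846, -0.0068,  0.031 ]), array([0.5356, 0.0751, 0.031 ]), array([0.5519, 0.0735, 0.031 ]), array([0.5785, 0.0755, 0.031 ])]
tine w 0.02652012165046174 0.026912646852662665 gap 0.017190680040300325 len 0.0853212348311075 0.08151527341368156 0.0825257737418475
yaw 93.86239786421059 [np.float64(93.38870827523644), np.float64(94.02643102404143), np.float64(94.19010491706122)] fork [0.54722951 0.0207495  0.031     ]
```

```bash
python3 -m handwheel '[[[-0.158,-0.357,0.036],[0,0,0],0],[[-0.158,-0.357,0.036],[0,0,0],0],[[-0.158,-0.357,0.036],[0,0,0],0],[[-0.158,-0.357,0.036],[0,0,0],0],[[-0.158,-0.357,0.036],[0,0,0],0],[[-0.158,-0.357,0.036],[0,0,0],0],[[-0.158,-0.357,0.036],[0,0,0],0],[[0,0,0],[0,0,0],0],[[0,0,0],[0,0,0],0]]'
python3 - <<'E'
from h import *
f=grab_frame("wrist"); np.save("w2.npy",f,allow_pickle=True); cv2.imwrite("pics/w2.png",f["image"]);s=state();print(s["time"],s["eef_pos"],s["ee_rot"],s["q"])
u=fproj(f,[.539,-.307,.08]).astype(int);print(u);crop(f,u[0]-50,u[1]-45,100,90,6,"w2c.png");print(u[0]-50,u[1]-45)
for t in ["nut_mid","mark","stand"]:
        print(t,[(round(b["confidence"],2),np.round(b["point"],4)) for b in boxes_of("wrist",t)[:3]])
E
```

```text
time: 3.55
eef_pos: [0.54, -0.3065, 0.1722]
ee_rot: [3.141, -0.001, 2.705]
force: [0.1, 0.8, 0.8]
opening: 0.0852
3.6 [ 0.54036173 -0.30567218  0.17269219] [ 3.14074205e+00 -1.97274375e-04  2.70613423e+00] [-6.23179570e-01  2.95193841e-01  2.62443007e-01  1.53839804e+00
  7.98843726e-04 -1.87721208e-01]
[313 202]
263 157
nut_mid [(0.85, array([ 0.5353, -0.3083,  0.0778]))]
mark [(0.87, array([ 0.5365, -0.3049,  0.0828])), (0.51, array([0.5242, 0.1163, 0.0461]))]
stand [(0.62, array([ 0.5263, -0.2983,  0.0414]))]
```

View pics/w2.png

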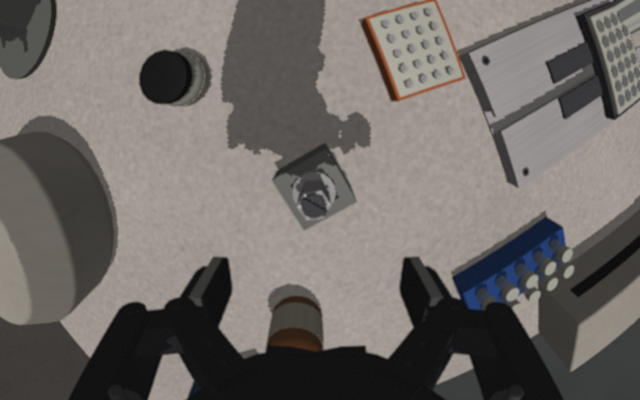

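View pics/w2c.png

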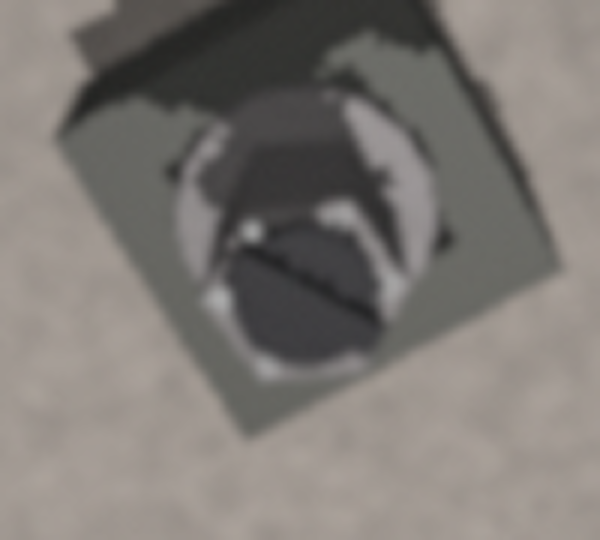

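```bash
python3 - <<'E'
from h import *
f=np.load("w2.npy",allow_pickle=True).item()
im=f["image"][185:225,290:340]
im=cv2.resize(im,None,fx=14,fy=14,interpolation=cv2.INTER_CUBIC).astype(float)
im=np.clip((im/255)**.6*330-60,0,255)
cv2.imwrite("pics/w2d.png",im)
for t in ["mark","nut_mid"]:
  for m in masks_of("wrist",t)[:1]:
    r=m["region"].astype(np.uint8); c=cv2.findNonZero(r); print(t,m["confidence"],len(c),c.reshape(-1,2).mean(0),cv2.minAreaRect(c))
    if t=="mark": print("\n".join("".join(".#"[v] for v in row) for row in r[185:225,290:340]))
E
```

```text
mark 0.77 522 [313.56896552 205.88122605] ((313.5, 206.0), (24.0, 25.0), 90.0)
..................................................
..................................................
..................................................
..................................................
..................................................
..................................................
..................................................
..................................................
..................................................
...................###########....................
..................#############...................
................################..................
...............##################.................
............######################................
............#######################...............
...........########################...............
...........########################...............
...........#########################..............
...........#########################..............
...........#########################..............
.
[... 581 characters left out ...]
##############...............
...................############...................
......................#####.......................
..................................................
..................................................
..................................................
..................................................
..................................................
..................................................
nut_mid 0.73 14896 [534.05021482  93.81223147] ((564.7064208984375, 87.46778106689453), (146.0370330810547, 183.14501953125), 66.19405364990234)[ WARN:0@0.550] global loadsave.cpp:1063 imwrite_ Unsupported depth image for selected encoder is fallbacked to CV_8U.
```

View pics/w2d.png

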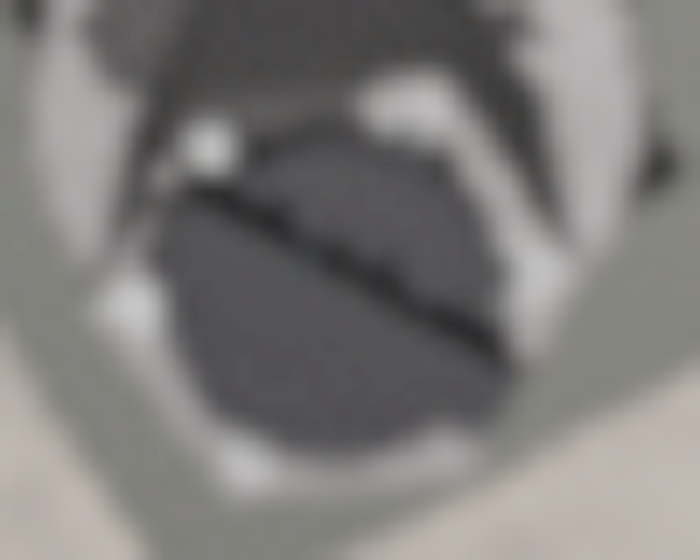

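```bash
python3 - <<'E'
from h import *
from scipy.optimize import least_squares
f=np.load("w2.npy",allow_pickle=True).item()
g=lambda p,z: fray(f,uc(*p,14,290,185),z)
a,b=g((195,190),.084),g((500,355),.084); d=b-a;print("bar yaw",np.degrees(np.arctan2(d[1],d[0])),np.linalg.norm(d))
C=np.array([g(p,.082) for p in [(205,143),(118,305),(245,480),(482,450),(560,275),(400,92)]])[:,:2]
print(C)
# fit regular hexagon radius 24/sqrt3
def res(p):
    th=p[2]+np.arange(6)*np.pi/3
    H=p[:2]+p[3]*np.c_[np.cos(th),np.sin(th)]
    return np.concatenate([np.min(np.linalg.norm(H[:,None]-C[None],axis=2),axis=0)])
best=min((least_squares(res,[*C.mean(0),t,.0139]) for t in np.linspace(0,1,6)),key=lambda r:r.cost)
print(best.x,np.degrees(best.x[2]),best.fun)
# flange centre: ellipse around
s=[g(p,.082) for p in [(205,143)]]
# disc center
m=masks_of("wrist","mark")[0]["region"].astype(np.uint8);c=cv2.findNonZero(m).reshape(-1,2).mean(0);print("disc",fray(f,c,.083))
E
```

```text
bar yaw 35.14557422650178 0.019908216273510807
[[ 0.52941319 -0.31077609]
 [ 0.53606442 -0.31951876]
 [ 0.54888611 -0.31757645]
 [ 0.55301496 -0.30431751]
 [ 0.54513211 -0.29581802]
 [ 0.53135507 -0.29951281]]
[ 0.54064416 -0.30791973  0.22628026  0.01248848] 12.964903936787458 [0.00094073 0.00098242 0.00058395 0.00082516 0.00084487 0.00106777]
disc [ 0.54070819 -0.30785425  0.083     ]
```

```bash
python3 -m handwheel '[[[0,0,0],[0,0,-0.169],80],[[0,0,0],[0,0,-0.169],80],[[0,0,0],[0,0,-0.169],80],[[0,0,0],[0,0,-0.169],80],[[0,0,0],[0,0,-0.169],80],[[0,-0.012,0.15],[0,0,0],80],[[0,0,0.15],[0,0,0],80],[[0,0,0.15],[0,0,0],80],[[0,0,0],[0,0,0],80],[[0,0,0],[0,0,0],80]]' 20
python3 - <<'E'
from h import *
f=grab_frame("wrist"); np.save("w3.npy",f,allow_pickle=True); cv2.imwrite("pics/w3.png",f["image"]);s=state();print(s["time"],s["eef_pos"],s["ee_rot"],s["q"],s["opening"])
crop(f,255,150,120,110,6,"w3c.png")
E
```

```text
time: 4.9
eef_pos: [0.5403, -0.3081, 0.1183]
ee_rot: [3.141, -0.001, -2.914]
force: [-0.1, -0.2, 0.2]
opening: 0.0589
4.95 [ 0.54088729 -0.30857323  0.11925326] [-3.14079798e+00  7.09994391e-04 -2.91422083e+00] [-6.26088284e-01  3.04388721e-01  1.67654204e-01  1.43299624e+00
  1.26198779e-05 -8.53459815e-01] 0.058740878204936946
```

View pics/w3c.png

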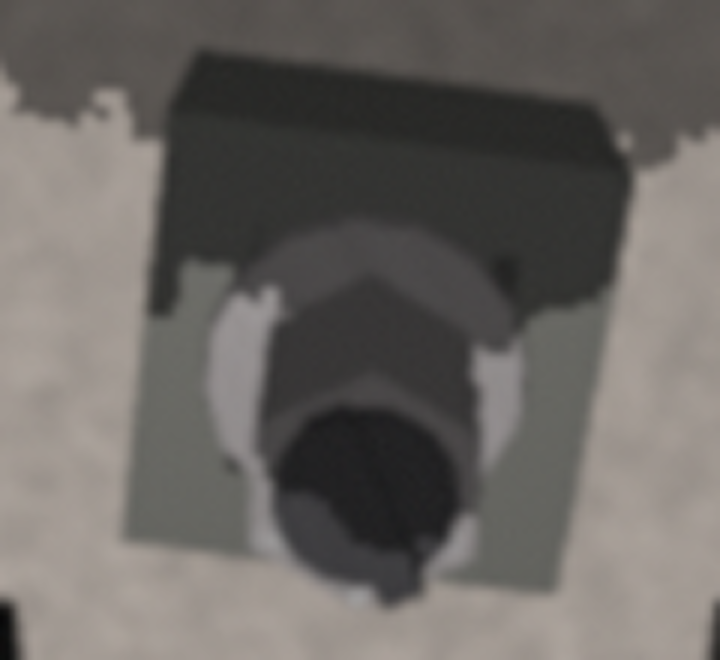

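```bash
python3 -m handwheel '[[[0,0,0.2],[0,0,0],80],[[0,0,0.2],[0,0,0],80],[[0,0,0.08],[0,0,0],80],[[0,0,0.06],[0,0,0],80],[[0,0,0],[0,0,0],80]]' 20
python3 - <<'E'
from h import *
s=state();print(s["time"],s["eef_pos"],s["ee_rot"],s["opening"],s["force"])
f=grab_frame("wrist"); cv2.imwrite("pics/w4.png",f["image"]);
E
```

```text
time: 5.45
eef_pos: [0.5404, -0.3086, 0.0534]
ee_rot: [3.141, -0.0, -2.915]
force: [-0.0, 0.3, 0.8]
opening: 0.0589
5.45 [ 0.54041958 -0.30861251  0.05339732] [ 3.14128958e+00 -2.97989081e-04 -2.91468093e+00] 0.0588972028406836 [-0.03912654  0.28367724  0.83550822]
```

View pics/w4.png

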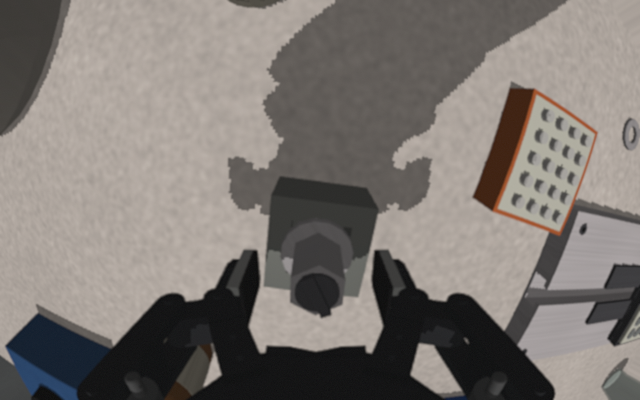

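```bash
python3 -m handwheel '[[[0,0,0],[0,0,0],200],[[0,0,0],[0,0,0],200],[[0,0,0],[0,0,0],200],[[0,0,0],[0,0,0],200],[[0,0,0],[0,0,0],200],[[0,0,0],[0,0,0],200]]' 60
python3 - <<'E'
from h import *
s=state();print(s["time"],s["eef_pos"],s["ee_rot"],s["opening"],s["force"],s["torque"])
E
```

```text
time: 6.1
eef_pos: [0.5412, -0.309, 0.0551]
ee_rot: [-3.14, 0.002, -2.915]
force: [-0.6, 1.7, 5.6]
opening: 0.023
6.1 [ 0.54123704 -0.30902716  0.05506733] [-3.14013445e+00  1.72487715e-03 -2.91464878e+00] 0.02299388849721864 [-0.61246939  1.71673351  5.61274124] [ 0.30883104  0.1603439  -0.02017562]
```

```bash
python3 -m handwheel '[[[0,0,-0.1],[0,0,0],200],[[0,0,-0.25],[0,0,0],200],[[0,0,-0.25],[0,0,0],200],[[0,0,-0.3],[0,0,0],200],[[0,0,-0.1],[0,0,0],200],[[0,0,0],[0,0,0],200],[[0,0,0],[0,0,0],200]]' 60
python3 - <<'E'
from h import *
s=state();print(s["time"],s["eef_pos"],s["ee_rot"],s["opening"],s["force"],s["torque"])
f=grab_frame("wrist"); np.save("w5.npy",f,allow_pickle=True);cv2.imwrite("pics/w5.png",f["image"]);crop(f,265,210,100,90,7,"w5c.png")
f=grab_frame("scene"); crop(f,200,200,110,110,6,"s5c.png")
E
```

```text
time: 6.8
eef_pos: [0.5399, -0.3084, 0.1716]
ee_rot: [3.14, -0.002, -2.915]
force: [-0.0, -0.0, -4.0]
opening: 0.0229
6.8 [ 0.53991015 -0.30836594  0.17161749] [ 3.13977051e+00 -1.75454763e-03 -2.91475073e+00] 0.02289016847662532 [-0.04368862 -0.02966186 -3.98129616] [-0.00454114 -0.01273    -0.0317245 ]
```

View pics/w5c.png

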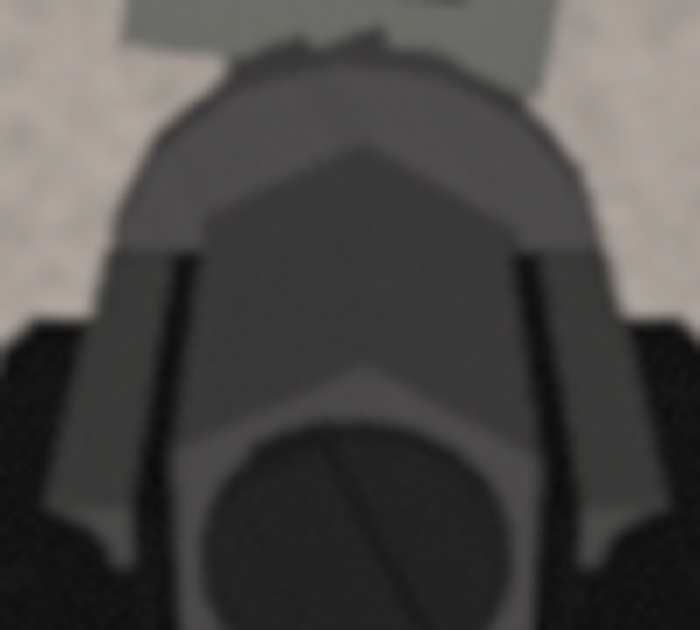

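View pics/s5c.png

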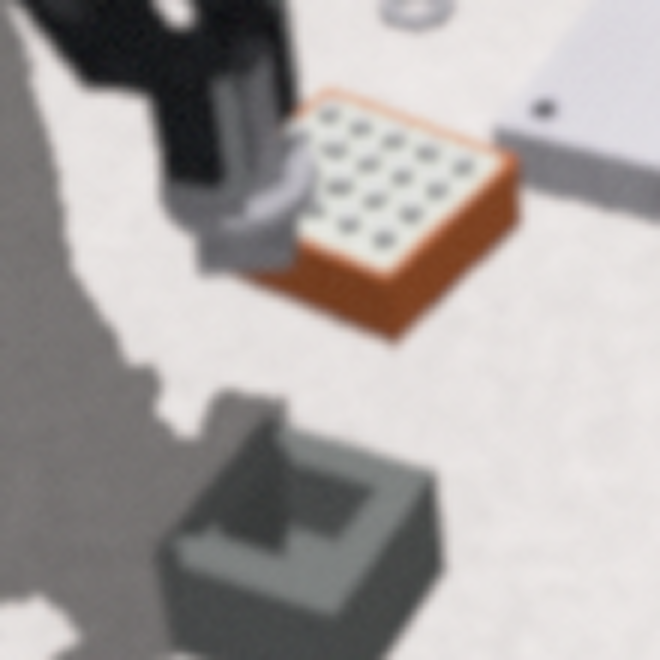

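```bash
python3 - <<'E'
from h import *
f=np.load("w5.npy",allow_pickle=True).item()
im=f["image"][260:325,275:360]
im=cv2.resize(im,None,fx=9,fy=9,interpolation=cv2.INTER_CUBIC).astype(float)
im=np.clip((im-20)*3.2,0,255).astype(np.uint8)
cv2.imwrite("pics/w5d.png",im)
E
```

```text
(no output)
```

View pics/w5d.png

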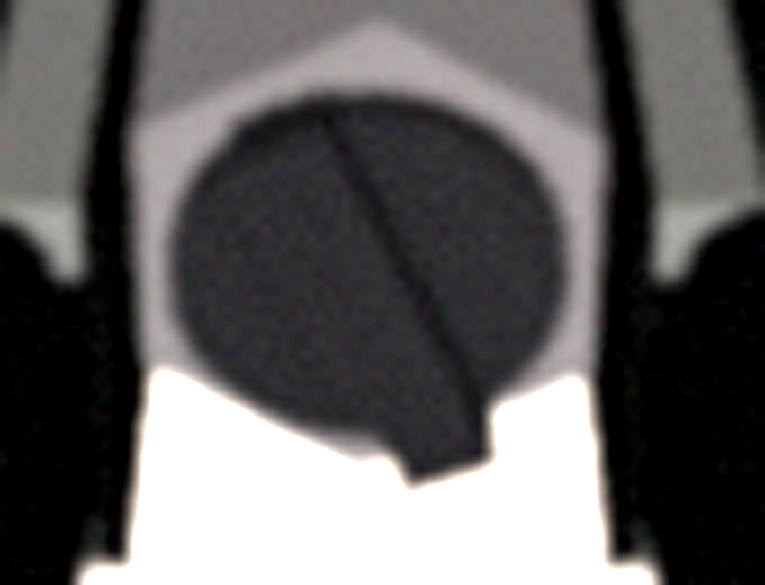

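```bash
python3 - <<'E'
from h import *
f=np.load("w5.npy",allow_pickle=True).item()
z0=.1716-.012
g=lambda p,z: fray(f,uc(*p,9,275,260),z0+z)
for a,b,z in [((318,118),(462,395),.046),((326,112),(478,385),.042),((322,115),(470,390),.044)]:
    d=g(b,z)-g(a,z);print("bar",np.degrees(np.arctan2(d[1],d[0])),np.linalg.norm(d))
d=g((412,485),.046)-g((492,458),.046);print("end",np.degrees(np.arctan2(d[1],d[0])),np.linalg.norm(d))
# hex edges
L,Rr=g((130,130),.040),g((607,140),.040);print("hex corners",L,Rr,np.linalg.norm(L-Rr),(L+Rr)/2)
L,Rr=g((155,370),.040),g((583,375),.040);print(L,Rr,np.linalg.norm(L-Rr))
t=g((380,18),.04);print("apex",t, "tip",g((380,463),.04),g((375,265),.04),g((452,470),.046))
E
```

```text
bar 36.044165636954595 0.017564564025352097
bar 37.61774438099377 0.018097920253852273
bar 36.830048253613974 0.01783021841952574
end -53.441383726626846 0.004307587632788106
hex corners [ 0.53454312 -0.32106529  0.1996    ] [ 0.52990077 -0.29827807  0.1996    ] 0.023255294896930043 [ 0.53222194 -0.30967168  0.1996    ]
[ 0.54872436 -0.31709776  0.1996    ] [ 0.54413299 -0.29564947  0.1996    ] 0.02193421395324798
apex [ 0.52557445 -0.31065693  0.1996    ] tip [ 0.55207781 -0.30448819  0.1996    ] [ 0.53962158 -0.30764498  0.1996    ] [ 0.54704782 -0.30201849  0.2056    ]
```

```bash
python3 -m handwheel '[[[0,0,0],[0,0,-0.1848],200],[[0,0,0],[0,0,-0.1848],200],[[0,0,0],[0,0,-0.1848],200],[[0,0,0],[0,0,-0.1848],200],[[0,0,0],[0,0,-0.1848],200],[[0,0,0],[0,0,-0.1848],200],[[0,0,0],[0,0,-0.1848],200],[[0,0,0],[0,0,0],200]]'
python3 -m handwheel '[[[-0.327,0.1035,0.0],[0,0,0],200],[[-0.327,0.1035,0.0],[0,0,0],200],[[-0.327,0.1035,0.0],[0,0,0],200],[[-0.327,0.1035,0.0],[0,0,0],200],[[-0.327,0.1035,0.0],[0,0,0],200],[[-0.327,0.1035,0.0],[0,0,0],200],[[-0.327,0.1035,0.0],[0,0,0],200],[[-0.327,0.1035,0.0],[0,0,0],200],[[0,0,0.2],[0,0,0],200],[[0,0,0.2],[0,0,0],200],[[0,0,0.1],[0,0,0],200],[[0,0,0],[0,0,0],200]]'
python3 - <<'E'
from h import *
s=state();print(s["time"],s["eef_pos"],s["ee_rot"],s["opening"],s["force"],s["torque"],s["q"])
f=grab_frame("wrist"); np.save("w6.npy",f,allow_pickle=True);cv2.imwrite("pics/w6.png",f["image"])
for c in ["top","scene"]:
    f=grab_frame(c); np.save(c+"6.npy",f,allow_pickle=True)
    u=proj(f,[.547,.0207,.08])[0].astype(int);print(c,u); crop(f,u[0]-60,u[1]-50,120,100,6,c+"6c.png");print(u-[60,50])
E
```

```text
time: 7.7
eef_pos: [0.5394, -0.3079, 0.1709]
ee_rot: [3.137, 0.001, -1.899]
force: [0.9, -0.4, -2.4]
opening: 0.0231
time: 8.9
eef_pos: [0.5448, 0.0207, 0.1099]
ee_rot: [3.135, -0.002, -1.901]
force: [-0.3, 0.2, -3.2]
opening: 0.0228
8.9 [0.54482613 0.02066902 0.10985508] [ 3.13466206e+00 -1.75492133e-03 -1.90055361e+00] 0.022838902570857796 [-0.29764278  0.17244875 -3.24003184] [-0.00731546 -0.00488766  0.01941056] [-8.50806597e-02  1.15582275e-01 -7.03964313e-02  1.39196691e+00
 -2.37379856e-05 -1.32611353e+00]
top [290 190]
[230 140]
scene [336 178]
[276 128]
```

View pics/w6.png

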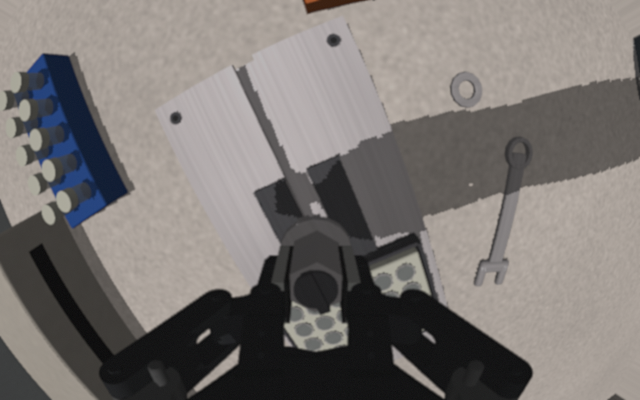

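View pics/scene6c.png

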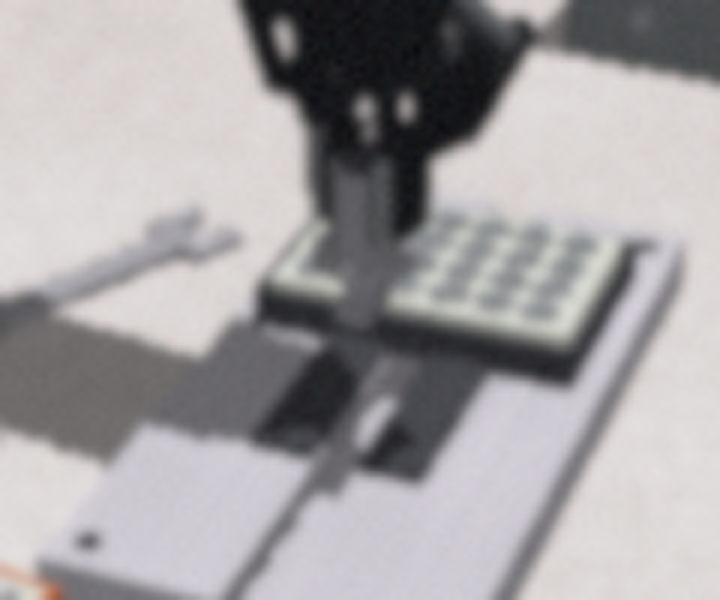

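View pics/top6c.png

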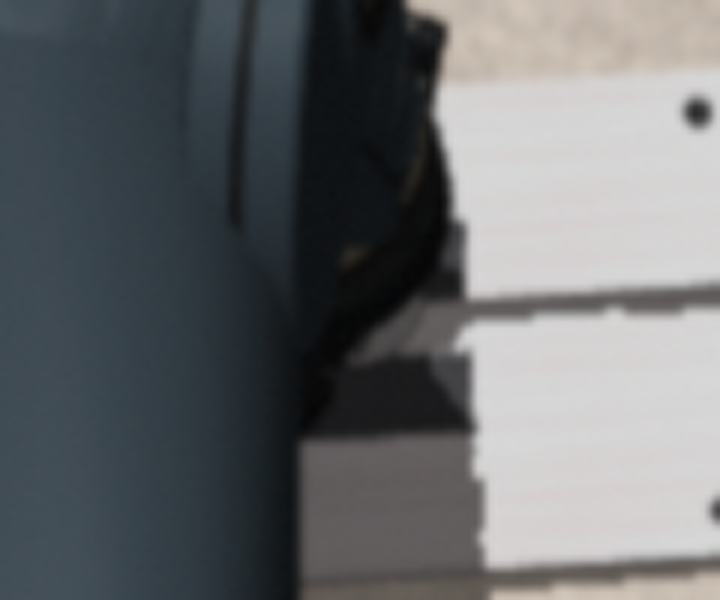

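```bash
python3 - <<'E'
from h import *
f=np.load("w6.npy",allow_pickle=True).item()
crop(f,220,60,130,100,6,"w6c.png");crop(f,240,140,140,100,5,"w6e.png")
im=f["image"][255:325,275:360]
im=cv2.resize(im,None,fx=9,fy=9,interpolation=cv2.INTER_CUBIC).astype(float)
cv2.imwrite("pics/w6d.png",np.clip((im-20)*3.2,0,255).astype(np.uint8))
E
```

```text
(no output)
```

View pics/w6c.png

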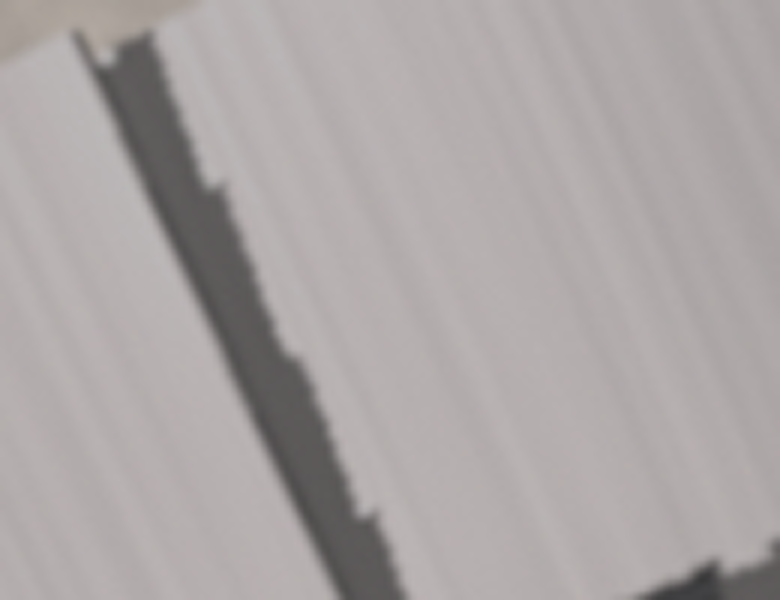

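View pics/w6d.png

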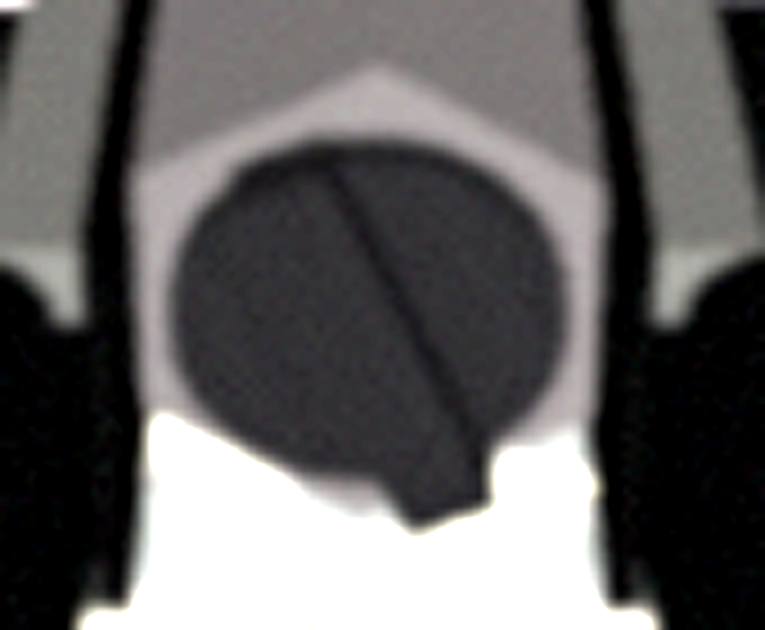

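View pics/w6e.png

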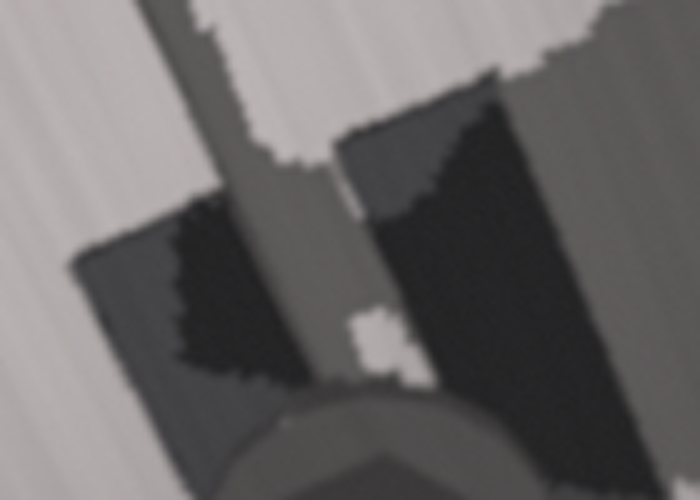

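```bash
python3 - <<'E'
from h import *
f=np.load("w6.npy",allow_pickle=True).item(); n=np.linalg.norm
ang=lambda d:np.degrees(np.arctan2(d[1],d[0]))
e=lambda p,z:fray(f,uc(*p,5,240,140),z)
c=lambda p,z:fray(f,uc(*p,6,220,60),z)
o1,i1,i2,o2=[e(p,.031) for p in [(72,262),(220,188),(335,148),(495,75)]]
print([np.round(x[:2],4) for x in (o1,i1,i2,o2)],n(o1-i1),n(i1-i2),n(i2-o2))
l1=e((190,497),.031)-o1; l2=e((672,497),.031)-o2; l3=e((310,385),.031)-i1;l4=e((440,390),.031)-i2; print("tine yaw",[ang(l) for l in (l1,l2,l3,l4)])
a,b=c((75,32),.026),c((343,600),.026); print("slot edge",a,b,ang(b-a))
y=np.radians(94.6);d=np.array([np.cos(y),np.sin(y)]);nn=np.array([d[1],-d[0]]) # +x-ish normal
m=(o1+i1+i2+o2)[:2]/4; F=m+d*.03; print("fork",F)
for P in (a,b): print("slot mid normal coord", P[:2]@nn, "±8.25", "fork",F@nn,"tcp",np.array([.5448,.0207])@nn)
g=lambda p,z: fray(f,uc(*p,9,275,255),.1099-.012+z)
for A,B,z in [((325,165),(462,440),.046),((333,160),(480,432),.042)]:
    v=g(B,z)-g(A,z);print("bar",ang(v))
L=(g((130,178),.04)+g((607,187),.04)+g((152,418),.04)+g((588,425),.04))/4; print("hexc",L)
E
```

```text
[array([ 0.5842, -0.0068]), array([ 0.5587, -0.0101]), array([ 0.5406, -0.0103]), array([ 0.5149, -0.013 ])] 0.025703320981366844 0.018163107577149028 0.02582255733535307
tine yaw [np.float64(93.92853453070384), np.float64(95.11013417228561), np.float64(93.56864724551882), np.float64(93.69405364723005)]
slot edge [ 0.5666382  -0.10255821  0.026     ] [ 0.55972903 -0.02363361  0.026     ] 95.00300132571836
fork [0.54718772 0.01983316]
slot mid normal coord 0.5565879330124317 ±8.25 fork 0.5470157559593066 tcp 0.5447052507165708
slot mid normal coord 0.5560306825867273 ±8.25 fork 0.5470157559593066 tcp 0.5447052507165708
bar 93.30470778204892
bar 95.09946638252134
hexc [0.5448498  0.02059449 0.1379    ]
```

```bash
python3 -m handwheel '[[[-0.008,-0.0237,0.1],[0,0,-0.011],200],[[0,0,0.12],[0,0,0],200],[[0,0,0.08],[0,0,0],200],[[0,0,0],[0,0,0],200],[[0,0,0],[0,0,0],200]]'
python3 - <<'E'
from h import *
f=grab_frame("wrist"); np.save("w7.npy",f,allow_pickle=True);cv2.imwrite("pics/w7.png",f["image"])
P=[];
for i in range(4): s=state();grab_frame("wrist");P.append(np.r_[s["eef_pos"],s["ee_rot"]])
print(s["time"],np.round(P,4))
f=grab_frame("scene"); crop(f,276,128,120,100,6,"s7.png")
E
```

```text
time: 9.55
eef_pos: [0.5498, 0.0205, 0.0766]
ee_rot: [3.14, -0.0, -1.89]
force: [0.3, -0.3, -2.9]
opening: 0.0227
9.75 [[ 5.5040e-01  2.0500e-02  7.7300e-02  3.1413e+00 -1.0000e-04 -1.8902e+00]
 [ 5.5090e-01  2.0500e-02  7.7900e-02 -3.1408e+00  2.0000e-04 -1.8902e+00]
 [ 5.5110e-01  2.0500e-02  7.8100e-02 -3.1404e+00  3.0000e-04 -1.8901e+00]
 [ 5.5110e-01  2.0400e-02  7.8200e-02 -3.1402e+00  3.0000e-04 -1.8901e+00]]
```

View pics/w7.png

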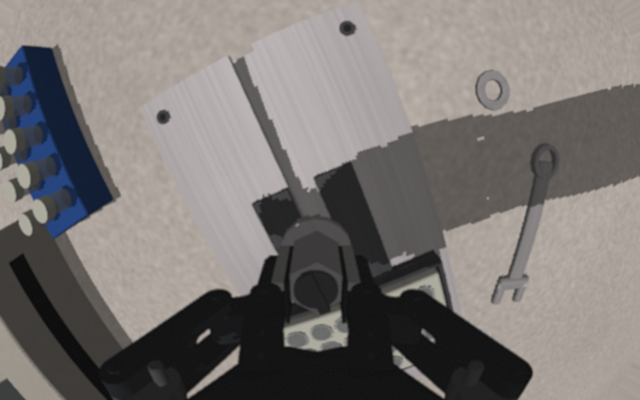

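View pics/s7.png

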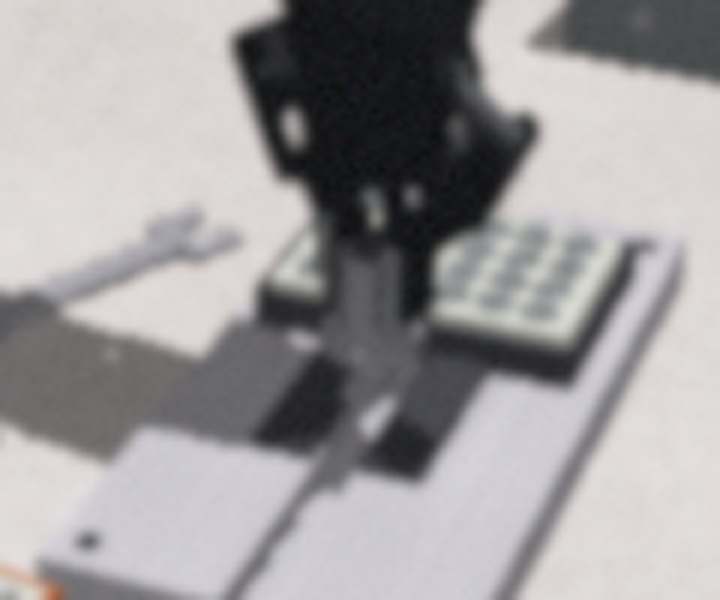

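```bash
python3 -m handwheel '[[[0,0,0],[0,0,0],200],[[0,0,0],[0,0,0],200],[[0,0,0],[0,0,0],200],[[0,0,0],[0,0,0],200],[[0,0,0],[0,0,0],200],[[0,0,0],[0,0,0],200]]'
python3 - <<'E'
from h import *
P=[]
for i in range(8): s=state();P.append(np.r_[s["eef_pos"],s["ee_rot"]]);grab_frame("wrist")
print(s["time"],np.round(P,4))
f=grab_frame("wrist"); np.save("w8.npy",f,allow_pickle=True);cv2.imwrite("pics/w8.png",f["image"])
crop(f,240,140,140,100,5,"w8e.png");crop(f,220,50,130,100,6,"w8c.png")
im=f["image"][255:325,275:360]
im=cv2.resize(im,None,fx=9,fy=9,interpolation=cv2.INTER_CUBIC).astype(float)
cv2.imwrite("pics/w8d.png",np.clip((im-20)*3.2,0,255).astype(np.uint8))
print(state()["eef_pos"])
E
```

```text
time: 10.45
eef_pos: [0.5505, 0.0205, 0.0774]
ee_rot: [3.142, -0.0, -1.89]
force: [0.1, -0.6, -2.9]
opening: 0.0231
10.8 [[ 0.5505  0.0205  0.0774  3.1415 -0.     -1.8901]
 [ 0.5505  0.0205  0.0775 -3.1415 -0.     -1.8901]
 [ 0.5505  0.0205  0.0774  3.1415 -0.     -1.8901]
 [ 0.5505  0.0205  0.0775  3.1416 -0.     -1.8901]
 [ 0.5506  0.0205  0.0775 -3.1416 -0.     -1.8901]
 [ 0.5505  0.0205  0.0775  3.1416 -0.     -1.8901]
 [ 0.5505  0.0205  0.0775  3.1416 -0.     -1.8901]
 [ 0.5505  0.0205  0.0775  3.1416 -0.     -1.8901]]
[0.55053366 0.02049434 0.07748175]
```

View pics/w8c.png

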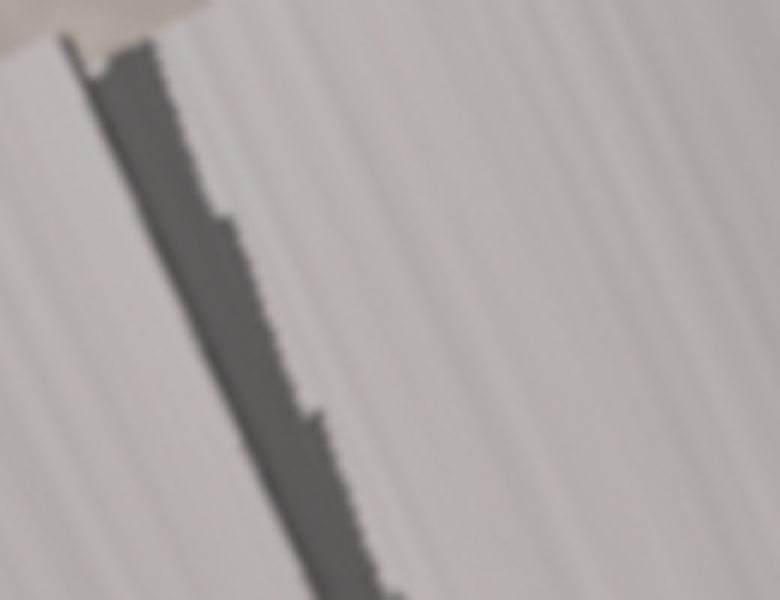

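View pics/w8d.png

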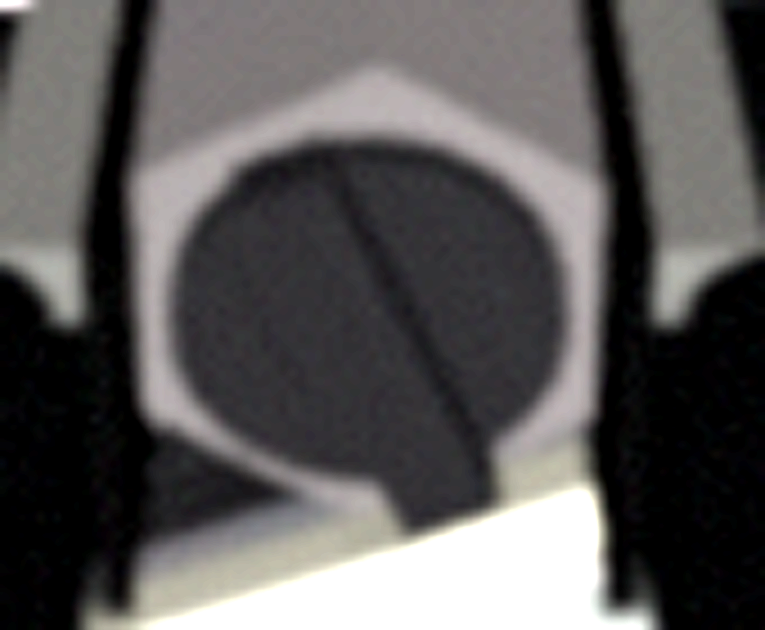

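View pics/w8e.png

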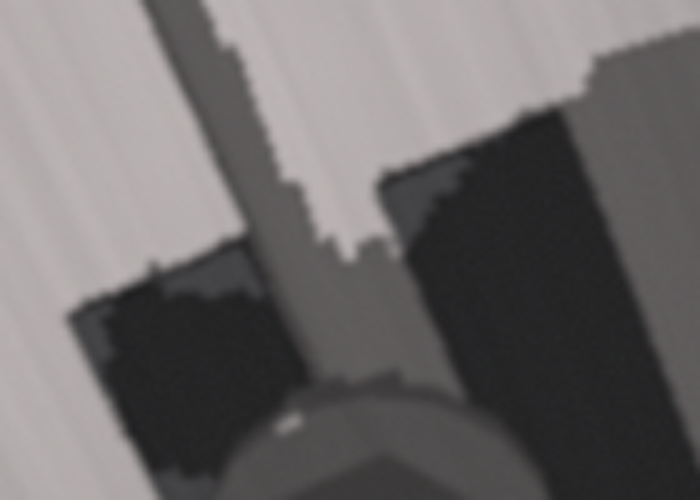

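```bash
python3 - <<'E'
from h import *
f=np.load("w8.npy",allow_pickle=True).item(); n=np.linalg.norm
ang=lambda d:np.degrees(np.arctan2(d[1],d[0]))
e=lambda p,z:fray(f,uc(*p,5,240,140),z)
c=lambda p,z:fray(f,uc(*p,6,220,50),z)
o1,i1,i2,o2=[e(p,.031) for p in [(70,315),(245,236),(380,184),(560,105)]]
print([np.round(x[:2],4) for x in (o1,i1,i2,o2)],n(o1-i1),n(i1-i2),n(i2-o2))
l3=e((312,380),.031)-i1;l4=e((465,395),.031)-i2; l1=e((157,495),.031)-o1; l2=e((697,440),.031)-o2;print("tine yaw",[ang(l) for l in (l1,l2,l3,l4)])
a,b=c((63,37),.026),c((320,600),.026); print("slot edge",a,b,ang(b-a)); 
y=np.radians(94.6);d=np.array([np.cos(y),np.sin(y)]);nn=np.array([d[1],-d[0]])
m=(o1+i1+i2+o2)[:2]/4; F=m+d*.03; print("fork",F,F@nn)
for P in (a,b): print("slot mid", P[:2]@nn-.00825)
print("tcp",np.array([.5505,.0205])@nn)
g=lambda p,z: fray(f,uc(*p,9,275,255),.0775-.012+z)
for A,B,z in [((325,165),(465,440),.046),((333,160),(485,432),.042)]:
    v=g(B,z)-g(A,z);print("bar",ang(v))
L=(g((130,178),.04)+g((607,187),.04)+g((150,425),.04)+g((588,430),.04))/4; print("hexc",L,L[:2]@nn)
E
```

```text
[array([ 0.5843, -0.0071]), array([ 0.5586, -0.0098]), array([ 0.5401, -0.0109]), array([ 0.5154, -0.0136])] 0.02582279623835675 0.01857988071218606 0.02480697305292884
tine yaw [np.float64(93.30969646878295), np.float64(95.78358349045074), np.float64(94.56677076687699), np.float64(93.11706855242629)]
slot edge [ 0.5666017  -0.10216478  0.026     ] [ 0.56076635 -0.03519826  0.026     ] 94.98007838194525
fork [0.54718103 0.01956309] 0.5469874354294703
slot mid 0.5483331000993587
slot mid 0.5478871896371557
tcp 0.5503708505389056
bar 94.36244140358936
bar 96.44434862684066
hexc [0.55047176 0.02060709 0.1055    ] 0.5503512914663999
```

```bash
python3 -m handwheel '[[[0.011,0.019,0.03],[0,0,0],200],[[0,0,0.03],[0,0,0],200],[[0,0,0],[0,0,0],200],[[0,0,0],[0,0,0],200],[[0,0,0],[0,0,0],200],[[0,0,0],[0,0,0],200],[[0,0,0],[0,0,0],200]]'
python3 -m handwheel '[[[0,0,0.02],[0,0,0],200],[[0,0,0.02],[0,0,0],200],[[0,0,0],[0,0,0],200],[[0,0,0],[0,0,0],200]]'
```

```text
time: 11.6
eef_pos: [0.5481, 0.02, 0.0705]
ee_rot: [-3.141, 0.0, -1.89]
force: [-0.3, -0.7, -3.4]
opening: 0.023
time: 12.0
eef_pos: [0.5477, 0.02, 0.0652]
ee_rot: [3.141, -0.0, -1.89]
force: [-0.5, -0.4, -2.3]
opening: 0.023
```

```bash
for i in 1 2 3; do python3 -m handwheel '[[[0,0,0.02],[0,0,0],200],[[0,0,0.01],[0,0,0],200],[[0,0,0],[0,0,0],200]]' | sed -n '2p;4p'; done
```

```text
eef_pos: [0.5477, 0.02, 0.0615]
force: [0.5, 0.2, -3.1]
eef_pos: [0.5477, 0.02, 0.0579]
force: [-0.6, -0.5, -2.8]
eef_pos: [0.5477, 0.02, 0.0543]
force: [0.7, -0.5, -2.4]
```

```bash
python3 -m handwheel '[[[0,0,0.02],[0,0,0],200],[[0,0,0.02],[0,0,0],200],[[0,0,0],[0,0,0],200],[[0,0,0],[0,0,0],200]]'; python3 -m handwheel '[[[0,0,0.015],[0,0,0],200],[[0,0,0.01],[0,0,0],200],[[0,0,0],[0,0,0],200]]'
```

```text
time: 13.3
eef_pos: [0.5478, 0.02, 0.0497]
ee_rot: [3.141, -0.0, -1.89]
force: [0.0, 0.0, -3.5]
opening: 0.0231
time: 13.6
eef_pos: [0.5477, 0.0199, 0.0466]
ee_rot: [3.141, -0.0, -1.89]
force: [-0.7, -0.5, -3.1]
opening: 0.0232
```

```bash
python3 -m handwheel '[[[0,0,0.01],[0,0,0],200],[[0,0,0],[0,0,0],200],[[0,0,0],[0,0,0],200]]'
```

```text
time: 13.9
eef_pos: [0.5479, 0.0199, 0.0457]
ee_rot: [3.142, -0.0, -1.89]
force: [0.1, 0.4, -2.8]
opening: 0.0224
```

```bash
python3 -m handwheel '[[[0,0,0.01],[0,0,0],200],[[0,0,0],[0,0,0],200],[[0,0,0],[0,0,0],200]]';python3 -m handwheel '[[[0,0,0.008],[0,0,0],200],[[0,0,0],[0,0,0],200],[[0,0,0],[0,0,0],200]]'
python3 - <<'E'
from h import *
f=grab_frame("scene"); crop(f,290,140,100,80,7,"s9.png")
E
```

```text
time: 14.2
eef_pos: [0.5479, 0.02, 0.0444]
ee_rot: [3.142, -0.0, -1.89]
force: [-0.6, -0.2, -3.7]
opening: 0.0233
time: 14.5
eef_pos: [0.5481, 0.0199, 0.0441]
ee_rot: [-3.141, 0.0, -1.89]
force: [-0.9, 0.0, 1.1]
opening: 0.0227
```

View pics/s9.png

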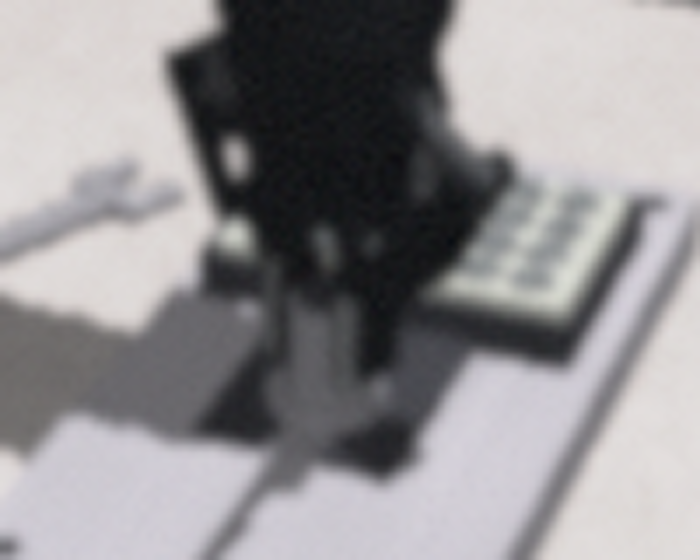

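```bash
cat > r.py <<'E'
from workcell import state
s=state();print("t",round(s["time"],2),"F",s["force"].round(1),"T",s["torque"].round(3),"z",s["eef_pos"].round(4),"yaw",round(s["ee_rot"][2]*57.2958,1),"q6",round(s["q"][5]*57.2958,1))
E
python3 r.py
python3 -m handwheel '[[[0,0,0],[0,0,0.133],200],[[0,0,0],[0,0,0.133],200],[[0,0,0],[0,0,0.133],200],[[0,0,0],[0,0,0.133],200]]' >/dev/null; python3 r.py
python3 -m handwheel '[[[0,0,0],[0,0,0.133],200],[[0,0,0],[0,0,0.133],200],[[0,0,0],[0,0,0.133],200],[[0,0,0],[0,0,0.133],200]]' >/dev/null; python3 r.py
python3 -m handwheel '[[[0,0,0],[0,0,0.133],200],[[0,0,0],[0,0,0.133],200],[[0,0,0],[0,0,0.133],200],[[0,0,0],[0,0,0],200]]' >/dev/null; python3 r.py
```

```text
t 14.55 F [-2.5 -0.1  1.2] T [ 0.035  0.366 -0.04 ] z [0.5481 0.0199 0.0441] yaw -108.3 q6 -76.6
t 14.95 F [-0.4 -0.1  0.8] T [-0.041  0.143 -0.01 ] z [0.5486 0.0199 0.0441] yaw -132.5 q6 -52.4
t 15.35 F [-0.5  1.4 -0.1] T [-0.01   0.057 -0.015] z [0.5487 0.0199 0.0441] yaw -156.4 q6 -28.5
t 15.75 F [ 0.1 -0.  -0.6] T [-0.063 -0.05  -0.024] z [0.5488 0.0199 0.0441] yaw -174.1 q6 -10.8
```

```bash

python3 -m handwheel '[[[0,0,0],[0,0,0.1],200],[[0,0,0],[0,0,0.1],200],[[0,0,0],[0,0,0.1],200],[[0,0,0],[0,0,0],200]]' >/dev/null; python3 r.py
python3 -m handwheel '[[[0,0,0],[0,0,0.1],200],[[0,0,0],[0,0,0.1],200],[[0,0,0],[0,0,0.1],200],[[0,0,0],[0,0,0],200]]' >/dev/null; python3 r.py
python3 -m handwheel '[[[0,0,0],[0,0,0.1],200],[[0,0,0],[0,0,0.1],200],[[0,0,0],[0,0,0],200]]' >/dev/null; python3 r.py
python3 - <<'E'
from h import *
f=grab_frame("wrist"); cv2.imwrite("pics/w10.png",f["image"])
im=f["image"][225:325,260:380]
im=cv2.resize(im,None,fx=6,fy=6,interpolation=cv2.INTER_CUBIC).astype(float)
cv2.imwrite("pics/w10d.png",np.clip((im-20)*3.2,0,255).astype(np.uint8))
E
```

```text
t 16.15 F [ 1.  -0.1  0.8] T [ 0.002 -0.075 -0.047] z [0.5487 0.0199 0.0441] yaw 172.5 q6 2.6
t 16.55 F [-0.5 -1.1  2. ] T [-0.089 -0.052 -0.06 ] z [0.5486 0.0199 0.0441] yaw 159.0 q6 16.0
t 16.85 F [ 1.  -0.7  2.5] T [-0.091 -0.1   -0.072] z [0.5487 0.0198 0.0441] yaw 150.1 q6 25.0
```

View pics/w10d.png

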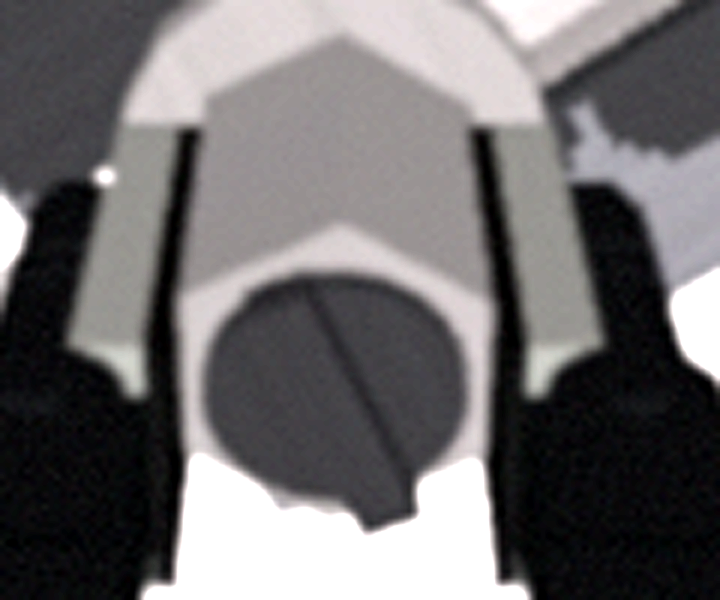

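```bash

python3 -m handwheel '[[[0,0,0],[0,0,0.067],200],[[0,0,0],[0,0,0.067],200],[[0,0,0],[0,0,0.067],200]]' >/dev/null; python3 r.py
python3 -m handwheel '[[[0,0,0],[0,0,0.067],200],[[0,0,0],[0,0,0.067],200],[[0,0,0],[0,0,0.067],200]]' >/dev/null; python3 r.py
python3 -m handwheel '[[[0,0,0],[0,0,0.067],200],[[0,0,0],[0,0,0.067],200],[[0,0,0],[0,0,0.067],200]]' >/dev/null; python3 r.py
python3 - <<'E'
from h import *
f=grab_frame("wrist"); cv2.imwrite("pics/w11.png",f["image"])
im=f["image"][225:325,260:380]
im=cv2.resize(im,None,fx=6,fy=6,interpolation=cv2.INTER_CUBIC).astype(float)
cv2.imwrite("pics/w11d.png",np.clip((im-20)*3.2,0,255).astype(np.uint8))
E
```

```text
t 17.2 F [1.9 0.6 3. ] T [-0.094 -0.076  0.062] z [0.5486 0.0198 0.0441] yaw 140.9 q6 34.1
t 17.5 F [ 0.5 -0.2  2.7] T [-0.104  0.014  0.122] z [0.5485 0.0198 0.0441] yaw 131.9 q6 43.2
t 17.8 F [-0.3 -1.   2.2] T [-0.151 -0.009  0.124] z [0.5484 0.0198 0.044 ] yaw 122.9 q6 52.2
```

View pics/w11d.png

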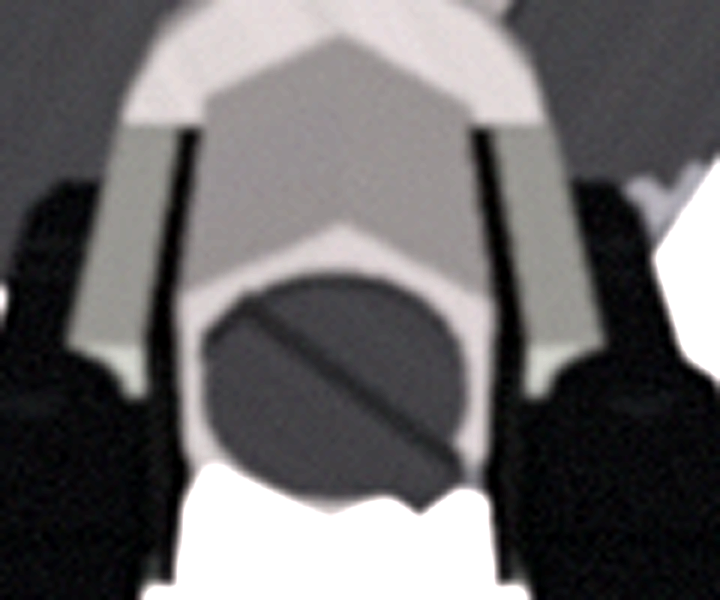

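```bash

python3 -m handwheel '[[[0,0,0],[0,0,0.045],200]]' >/dev/null; python3 r.py
python3 -m handwheel '[[[0,0,0],[0,0,0.045],200]]' >/dev/null; python3 r.py
python3 -m handwheel '[[[0,0,0],[0,0,0.045],200]]' >/dev/null; python3 r.py
python3 -m handwheel '[[[0,0,0],[0,0,0.045],200]]' >/dev/null; python3 r.py
python3 -m handwheel '[[[0,0,0],[0,0,0],200]]' >/dev/null; python3 r.py
python3 -m handwheel '[[[0,0,0],[0,0,0],200]]' >/dev/null; python3 r.py
```

```text
t 17.95 F [-0.5 -0.1  2.3] T [-0.178  0.08   0.125] z [0.5483 0.0198 0.044 ] yaw 120.9 q6 54.2
t 18.05 F [-0.7 -0.7  2.5] T [-0.17   0.069  0.122] z [0.5483 0.0198 0.0441] yaw 118.9 q6 56.2
t 18.15 F [-1.3  0.2  3.4] T [-0.17   0.082  0.091] z [0.5483 0.0198 0.0441] yaw 116.8 q6 58.3
t 18.25 F [-0.8 -0.5  3.1] T [-0.138  0.062  0.127] z [0.5483 0.0198 0.0441] yaw 114.8 q6 60.3
t 18.35 F [-0.3 -1.   4.3] T [-0.205  0.131 -0.01 ] z [0.5483 0.0198 0.0441] yaw 114.8 q6 60.3
t 18.45 F [-0.  -1.2  4. ] T [-0.199  0.122  0.042] z [0.5483 0.0198 0.044 ] yaw 114.8 q6 60.3
```

```bash

python3 -m handwheel '[[[0,0,-0.001],[0,0,0.03],200]]' >/dev/null; python3 r.py
python3 -m handwheel '[[[0,0,-0.001],[0,0,0.03],200]]' >/dev/null; python3 r.py
python3 -m handwheel '[[[0,0,0],[0,0,0.03],200]]' >/dev/null; python3 r.py
python3 -m handwheel '[[[0,0,0],[0,0,0.03],200]]' >/dev/null; python3 r.py
python3 -m handwheel '[[[0,0,0],[0,0,0.03],200]]' >/dev/null; python3 r.py
python3 -m handwheel '[[[0,0,0],[0,0,0.03],200]]' >/dev/null; python3 r.py
```

```text
t 18.55 F [-0.7 -1.7  3.5] T [-0.294  0.117  0.162] z [0.5482 0.0198 0.044 ] yaw 113.3 q6 61.8
t 18.65 F [-0.1 -1.8  3.2] T [-0.245  0.029  0.174] z [0.5482 0.0198 0.0441] yaw 111.9 q6 63.2
t 18.75 F [ 0.1 -0.2  5.4] T [-0.271  0.097  0.132] z [0.5482 0.0198 0.0441] yaw 110.5 q6 64.6
t 18.85 F [ 0.4 -1.5  4.6] T [-0.271  0.089  0.15 ] z [0.5482 0.0198 0.0441] yaw 109.1 q6 65.9
t 18.95 F [ 0.  -0.6  6.2] T [-0.301  0.142  0.197] z [0.5482 0.0198 0.044 ] yaw 107.8 q6 67.3
t 19.05 F [-1.   0.6  5.3] T [-0.245  0.157  0.153] z [0.5481 0.0198 0.044 ] yaw 106.4 q6 68.6
```

```bash

python3 -m handwheel '[[[0,0,-0.003],[0,0,0],200],[[0,0,0],[0,0,0],200]]' >/dev/null; python3 r.py
python3 -m handwheel '[[[0,0,0],[0,0,0.03],200],[[0,0,0],[0,0,0.03],200]]' >/dev/null; python3 r.py
python3 -m handwheel '[[[0,0,0],[0,0,0.03],200],[[0,0,0],[0,0,0.03],200]]' >/dev/null; python3 r.py
python3 -m handwheel '[[[0,0,0],[0,0,0.03],200]]' >/dev/null; python3 r.py
python3 -m handwheel '[[[0,0,0],[0,0,0.03],200]]' >/dev/null; python3 r.py
```

```text
t 19.25 F [ 0.3 -0.9  4.2] T [-0.274 -0.071 -0.015] z [0.5481 0.0199 0.0441] yaw 106.5 q6 68.6
t 19.45 F [ 0.2 -2.   2.1] T [-0.346 -0.072  0.16 ] z [0.548  0.0199 0.0441] yaw 103.7 q6 71.3
t 19.65 F [ 0.7 -0.8  3.5] T [-0.314 -0.09   0.118] z [0.548  0.0199 0.0441] yaw 101.0 q6 74.1
t 19.75 F [ 0.3 -1.9  2.8] T [-0.338 -0.118  0.127] z [0.548  0.0199 0.0441] yaw 99.7 q6 75.4
t 19.85 F [ 1.  -1.4  3.7] T [-0.296 -0.191  0.14 ] z [0.548  0.0199 0.0441] yaw 98.3 q6 76.8
```

```bash

python3 -m handwheel '[[[0,0,0],[0,0,0],155],[[0,0,0],[0,0,0],155],[[0,0,-0.008],[0,0,0],155],[[0,0,0],[0,0,0],155],[[0,0,0],[0,0,0],155]]' >/dev/null; python3 r.py
python3 - <<'E'
from h import *
for i in range(5):
  s=state();print(s["opening"].__round__(4),s["force"].round(1),s["torque"].round(3));grab_frame("wrist")
f=grab_frame("wrist"); cv2.imwrite("pics/w12.png",f["image"])
im=f["image"][225:325,260:380]
im=cv2.resize(im,None,fx=6,fy=6,interpolation=cv2.INTER_CUBIC).astype(float)
cv2.imwrite("pics/w12d.png",np.clip((im-20)*3.2,0,255).astype(np.uint8))
E
```

```text
t 20.35 F [ 0.   0.3 -0.5] T [-0.005  0.023  0.013] z [0.5478 0.0201 0.0449] yaw 98.4 q6 76.6
0.0334 [ 0.   0.3 -0.5] [-0.005  0.023  0.013]
0.0335 [-0.1 -0.  -0.3] [ 0.006  0.036 -0.024]
0.0335 [0.3 0.4 0.2] [ 0.006 -0.015  0.039]
0.0334 [-0.7  1.   0.1] [-0.034  0.025 -0.03 ]
0.0335 [-0.4 -0.5 -0.6] [-0.032  0.058 -0.031]
```

View pics/w12d.png

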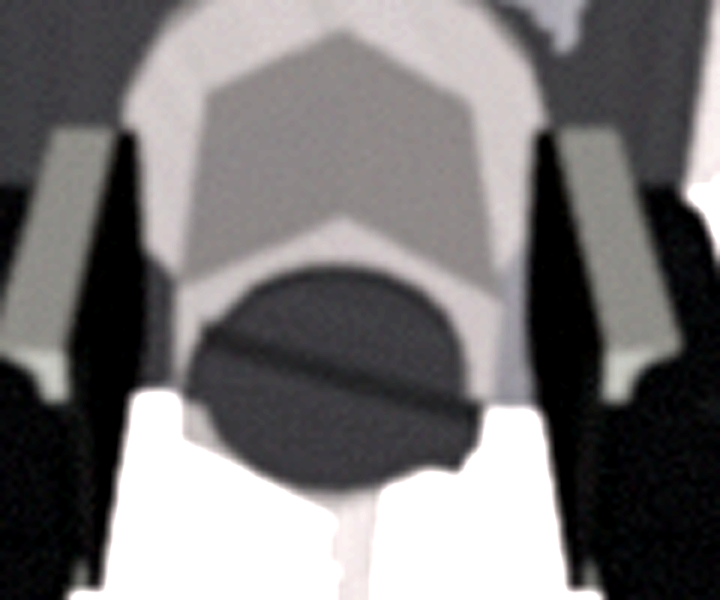

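View pics/w12.png

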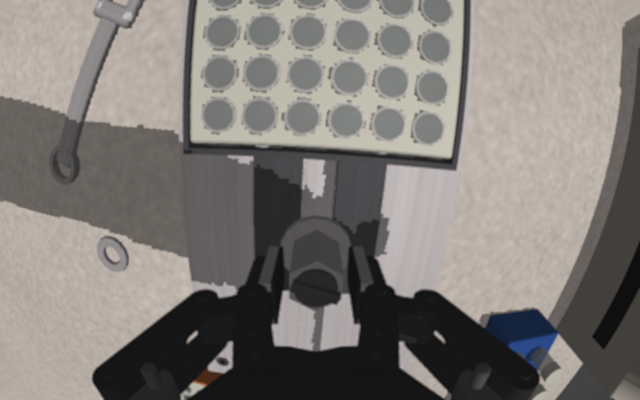

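```bash

python3 -m handwheel '[[[0,0,0],[0,0,0],200],[[0,0,0],[0,0,0],200],[[0,0,0],[0,0,0],200],[[0,0,0],[0,0,0],200]]' 60 >/dev/null; python3 r.py
python3 -m handwheel '[[[0,0,0],[0,0,0.03],200],[[0,0,0],[0,0,0.03],200]]' >/dev/null; python3 r.py
python3 -m handwheel '[[[0,0,0],[0,0,0.03],200]]' >/dev/null; python3 r.py
python3 -m handwheel '[[[0,0,0],[0,0,0.03],200]]' >/dev/null; python3 r.py
python3 -m handwheel '[[[0,0,0],[0,0,0.03],200]]' >/dev/null; python3 r.py
python3 -m handwheel '[[[0,0,0],[0,0,0.03],200]]' >/dev/null; python3 r.py
```

```text
t 21.05 F [-0.3 -0.8  2.1] T [-0.083  0.255 -0.007] z [0.548  0.0199 0.0453] yaw 98.4 q6 76.6
t 21.25 F [-0.4 -0.1  3.1] T [-0.09   0.278  0.16 ] z [0.548  0.0199 0.0453] yaw 95.6 q6 79.4
t 21.35 F [-1.7 -0.2  3.3] T [-0.079  0.302  0.109] z [0.548  0.0199 0.0453] yaw 94.3 q6 80.8
t 21.45 F [-1.4 -0.9  3.6] T [-0.091  0.3    0.141] z [0.548  0.0199 0.0453] yaw 92.9 q6 82.1
t 21.55 F [-1.7  0.   3.5] T [-0.125  0.398  0.17 ] z [0.548  0.0199 0.0453] yaw 91.6 q6 83.5
t 21.65 F [-2.5 -1.3  4.4] T [-0.119  0.439  0.16 ] z [0.548  0.0199 0.0453] yaw 90.2 q6 84.8
```

```bash

python3 -m handwheel '[[[0,0,-0.006],[0,0,0],200],[[0,0,0],[0,0,0],200]]' >/dev/null; python3 r.py
python3 -m handwheel '[[[0,0,0],[0,0,0.03],200],[[0,0,0],[0,0,0.03],200]]' >/dev/null; python3 r.py
python3 -m handwheel '[[[0,0,0],[0,0,0.03],200]]' >/dev/null; python3 r.py
python3 -m handwheel '[[[0,0,0],[0,0,0.03],200]]' >/dev/null; python3 r.py
python3 -m handwheel '[[[0,0,0],[0,0,0.03],200]]' >/dev/null; python3 r.py
```

```text
t 21.85 F [-0.7 -0.3  0.9] T [-0.14   0.045  0.04 ] z [0.548  0.0199 0.0453] yaw 90.3 q6 84.8
t 22.05 F [-0.3 -0.8  0.2] T [-0.087  0.005  0.111] z [0.5479 0.0199 0.0454] yaw 87.5 q6 87.5
t 22.15 F [ 0.3 -0.9 -0.5] T [-0.108 -0.05   0.115] z [0.5478 0.0199 0.0454] yaw 86.2 q6 88.9
t 22.25 F [ 0.4 -0.7 -1.2] T [-0.175 -0.088  0.057] z [0.5478 0.0199 0.0453] yaw 84.8 q6 90.3
t 22.35 F [-0.2 -0.9 -2.5] T [-0.196 -0.06   0.063] z [0.5477 0.02   0.0454] yaw 83.5 q6 91.6
```

```bash

python3 -m handwheel '[[[0,0,0.001],[0,0,0.045],200],[[0,0,0],[0,0,0.045],200]]' >/dev/null; python3 r.py
python3 -m handwheel '[[[0,0,0],[0,0,0.045],200],[[0,0,0],[0,0,0.045],200]]' >/dev/null; python3 r.py
python3 -m handwheel '[[[0,0,0],[0,0,0.045],200],[[0,0,0],[0,0,0.045],200]]' >/dev/null; python3 r.py
```

```text
t 22.55 F [-0.3 -0.3 -1.8] T [-0.122 -0.047  0.111] z [0.5477 0.02   0.0453] yaw 79.4 q6 95.7
t 22.75 F [-0.7 -0.4 -0.7] T [-0.142 -0.035  0.11 ] z [0.5477 0.02   0.0454] yaw 75.3 q6 99.7
t 22.95 F [-0.8 -0.5 -0.5] T [-0.113  0.002  0.163] z [0.5476 0.02   0.0454] yaw 71.3 q6 103.8
```

```bash

python3 -m handwheel '[[[0,0,0],[0,0,0.022],200],[[0,0,0],[0,0,0.022],200]]' >/dev/null; python3 r.py
python3 -m handwheel '[[[0,0,0],[0,0,0.022],200]]' >/dev/null; python3 r.py
python3 -m handwheel '[[[0,0,0],[0,0,0.022],200]]' >/dev/null; python3 r.py
python3 -m handwheel '[[[0,0,0],[0,0,0.022],200]]' >/dev/null; python3 r.py
python3 -m handwheel '[[[0,0,0],[0,0,0.022],200]]' >/dev/null; python3 r.py
python3 -m handwheel '[[[0,0,0],[0,0,0.022],200]]' >/dev/null; python3 r.py
```

```text
t 23.15 F [-0.8 -1.2 -1.8] T [-0.087  0.055  0.11 ] z [0.5476 0.0201 0.0454] yaw 69.4 q6 105.7
t 23.25 F [ 0.5  0.1 -1.6] T [-0.022  0.067  0.104] z [0.5476 0.0201 0.0454] yaw 68.4 q6 106.7
t 23.35 F [-0.9 -0.2 -1.9] T [-0.038  0.082  0.057] z [0.5476 0.0201 0.0454] yaw 67.4 q6 107.7
t 23.45 F [-0.4 -1.1 -1.4] T [-0.035  0.094  0.066] z [0.5476 0.0201 0.0453] yaw 66.4 q6 108.7
t 23.55 F [-0.5 -0.3 -2.1] T [0.012 0.204 0.06 ] z [0.5475 0.0201 0.0453] yaw 65.4 q6 109.7
t 23.65 F [-1.  -0.1 -2.3] T [0.024 0.243 0.137] z [0.5476 0.0201 0.0454] yaw 64.4 q6 110.7
```

```bash

python3 -m handwheel '[[[0,0,0],[0,0,0.034],200],[[0,0,0],[0,0,0.034],200]]' >/dev/null; python3 r.py
python3 -m handwheel '[[[0,0,0],[0,0,0.034],200],[[0,0,0],[0,0,0.034],200]]' >/dev/null; python3 r.py
python3 -m handwheel '[[[0,0,0],[0,0,0.034],200],[[0,0,0],[0,0,0.034],200]]' >/dev/null; python3 r.py
python3 -m handwheel '[[[0,0,0],[0,0,0.034],200],[[0,0,0],[0,0,0.034],200]]' >/dev/null; python3 r.py
```

```text
t 23.85 F [-1.9  0.4 -2.1] T [0.05  0.32  0.126] z [0.5475 0.0201 0.0454] yaw 61.3 q6 113.8
t 24.05 F [-3.   1.3 -3.1] T [0.096 0.36  0.153] z [0.5475 0.0201 0.0454] yaw 58.3 q6 116.8
t 24.25 F [-2.9  1.3 -3.3] T [0.18  0.471 0.198] z [0.5475 0.0201 0.0454] yaw 55.2 q6 119.9
t 24.45 F [-3.7  1.1 -3.7] T [0.245 0.589 0.256] z [0.5474 0.0202 0.0453] yaw 52.2 q6 122.9
```

```bash

python3 -m handwheel '[[[0,0,0],[0,0,0],200]]' >/dev/null; python3 r.py
python3 -m handwheel '[[[0,0,0],[0,0,0],155],[[0,0,0],[0,0,0],155],[[0,0,0],[0,0,0],155],[[0,0,0],[0,0,0],155]]' >/dev/null; python3 r.py
python3 - <<'E'
from h import *
f=grab_frame("wrist"); cv2.imwrite("pics/w13.png",f["image"])
im=f["image"][225:325,260:380]
im=cv2.resize(im,None,fx=6,fy=6,interpolation=cv2.INTER_CUBIC).astype(float)
cv2.imwrite("pics/w13d.png",np.clip((im-20)*3.2,0,255).astype(np.uint8))
T=[]
for i in range(8): T.append(state()["torque"][2]);grab_frame("wrist")
print(np.mean(T),np.std(T))
E
```

```text
t 24.55 F [-3.1  1.  -3.1] T [0.284 0.715 0.158] z [0.5475 0.0201 0.0454] yaw 52.2 q6 122.9
t 24.95 F [-0.1  0.1 -0.4] T [-0.05   0.02   0.068] z [0.5492 0.0197 0.0468] yaw 52.2 q6 122.8
0.0013696227726645782 0.023918413228436353
```

View pics/w13d.png

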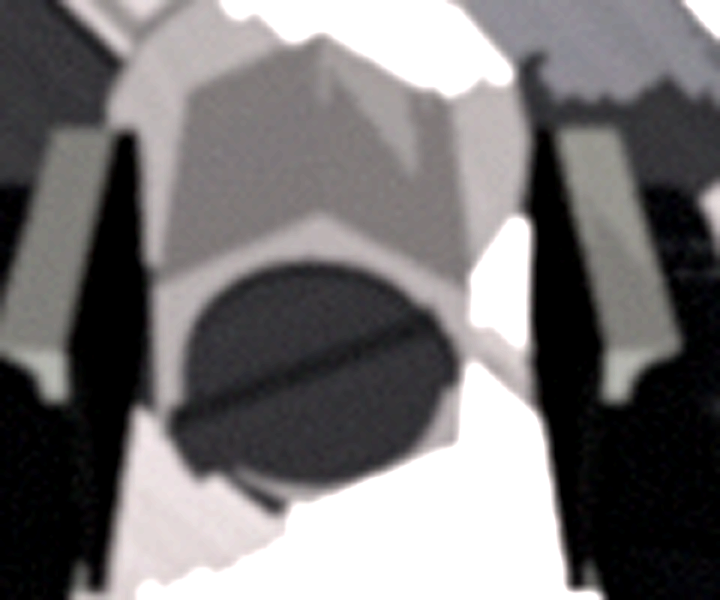

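View pics/w13.png

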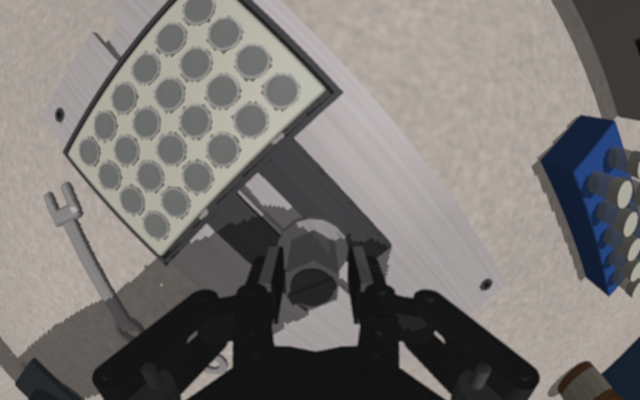

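```bash

python3 -m handwheel '[[[-0.006,-0.016,0.008],[0,0,0],155],[[0,0,0],[0,0,0],155],[[0,0,0],[0,0,0],155],[[0,0,0],[0,0,0],155],[[0,0,0],[0,0,0],155]]' >/dev/null; python3 r.py
python3 -m handwheel '[[[0,0,0],[0,0,0],200],[[0,0,0],[0,0,0],200],[[0,0,0],[0,0,0],200],[[0,0,0],[0,0,0],200]]' 60 >/dev/null; python3 r.py
python3 -m handwheel '[[[0,0,0],[0,0,0.022],200]]' >/dev/null; python3 r.py
python3 -m handwheel '[[[0,0,0],[0,0,0.022],200]]' >/dev/null; python3 r.py
python3 -m handwheel '[[[0,0,0],[0,0,0.022],200]]' >/dev/null; python3 r.py
python3 -m handwheel '[[[0,0,0],[0,0,0.022],200]]' >/dev/null; python3 r.py
```

```text
t 25.9 F [ 0.6  0.5 -0.4] T [-0.04  -0.009  0.028] z [0.546  0.0206 0.0447] yaw 52.3 q6 122.9
t 26.3 F [ 2.8 -3.1 -0.3] T [-0.499 -0.572 -0.013] z [0.547  0.02   0.0452] yaw 52.2 q6 122.9
t 26.4 F [ 3.4 -3.5  0.8] T [-0.611 -0.613  0.231] z [0.547  0.02   0.0452] yaw 51.2 q6 123.9
t 26.5 F [ 3.7 -3.6  1.1] T [-0.648 -0.675  0.274] z [0.5469 0.02   0.0452] yaw 50.2 q6 124.9
t 26.6 F [ 3.7 -4.2 -0. ] T [-0.737 -0.723  0.275] z [0.5468 0.0201 0.0452] yaw 49.2 q6 125.9
t 26.7 F [ 3.4 -3.5  1. ] T [-0.75  -0.718  0.263] z [0.5468 0.0201 0.0452] yaw 48.2 q6 126.9
```

```bash

python3 -m handwheel '[[[0,0.008,0],[0,0,0],155],[[0,0,0],[0,0,0],155],[[0,0,0],[0,0,0],155],[[0,0,0],[0,0,0],155],[[0,0,0],[0,0,0],155]]' >/dev/null; python3 r.py
python3 - <<'E'
from h import *
f=grab_frame("wrist"); cv2.imwrite("pics/w14.png",f["image"])
im=f["image"][225:325,260:380]
im=cv2.resize(im,None,fx=6,fy=6,interpolation=cv2.INTER_CUBIC).astype(float)
cv2.imwrite("pics/w14d.png",np.clip((im-20)*3.2,0,255).astype(np.uint8))
f=grab_frame("scene"); crop(f,290,140,100,80,7,"s14.png")
E
```

```text
t 27.2 F [-0.1  0.4  0.5] T [-0.056  0.002  0.016] z [0.5463 0.0202 0.0445] yaw 48.3 q6 126.8
```

View pics/w14d.png

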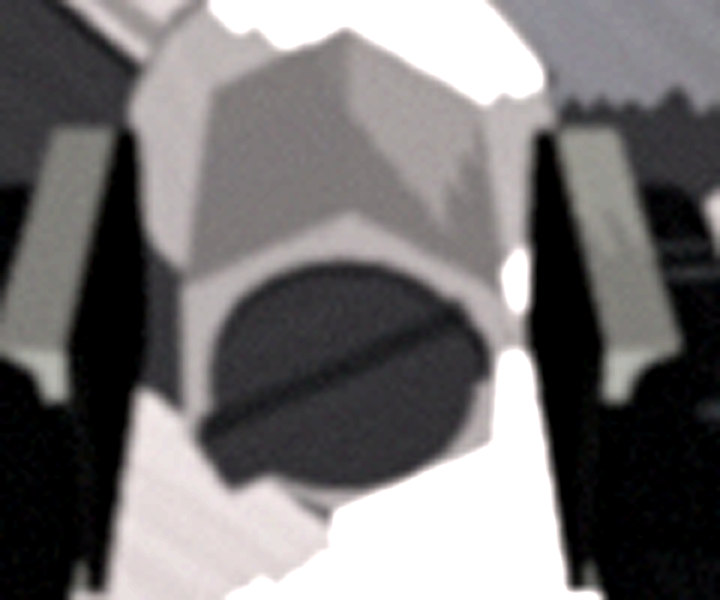

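View pics/s14.png

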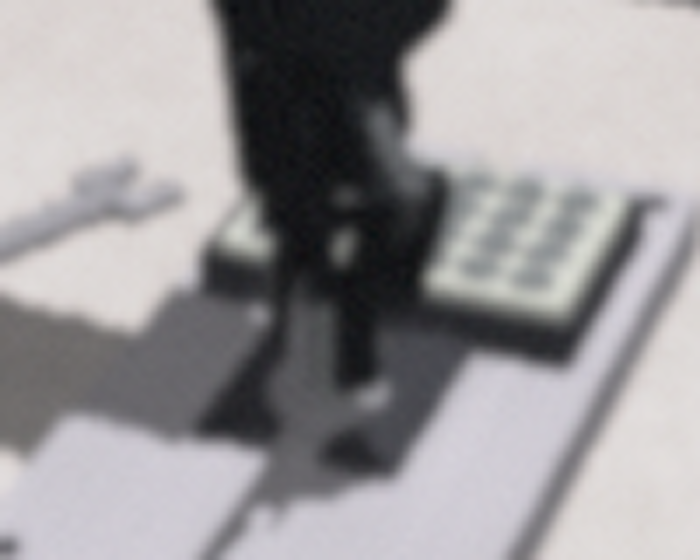

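```bash

python3 -m handwheel '[[[0,0.002,0],[0,0,0],200],[[0,0,0],[0,0,0],200],[[0,0,0],[0,0,0],200],[[0,0,0],[0,0,0],200],[[0,0,0],[0,0,0],200]]' 60 >/dev/null; python3 r.py
python3 -m handwheel '[[[0,0,0],[0,0,0.015],200]]' >/dev/null; python3 r.py
python3 -m handwheel '[[[0,0,0],[0,0,0.015],200]]' >/dev/null; python3 r.py
python3 -m handwheel '[[[0,0,0],[0,0,0.015],200]]' >/dev/null; python3 r.py
python3 -m handwheel '[[[0,0,0],[0,0,0.015],200]]' >/dev/null; python3 r.py
```

```text
t 27.8 F [-1.5  0.5  1.7] T [ 0.057  0.26  -0.105] z [0.5468 0.0198 0.0449] yaw 48.3 q6 126.7
t 27.9 F [-1.  -0.1  3. ] T [0.073 0.243 0.35 ] z [0.5468 0.0198 0.0449] yaw 47.7 q6 127.4
t 28.0 F [-2.7  0.6  3.7] T [0.028 0.33  0.318] z [0.5469 0.0198 0.0449] yaw 47.0 q6 128.1
t 28.1 F [-1.7  0.   3.8] T [0.083 0.403 0.413] z [0.5468 0.0198 0.0449] yaw 46.3 q6 128.8
t 28.2 F [-1.6  0.3  3.8] T [0.084 0.346 0.371] z [0.5469 0.0198 0.0449] yaw 45.6 q6 129.5
```

```bash

python3 -m handwheel '[[[0,0,-0.006],[0,0,0],200],[[0,0,-0.003],[0,0,0],200],[[0,0,0],[0,0,0],200]]' >/dev/null; python3 r.py
python3 -m handwheel '[[[0,0,0],[0,0,0.01],200]]' >/dev/null; python3 r.py
python3 -m handwheel '[[[0,0,0],[0,0,0.01],200]]' >/dev/null; python3 r.py
```

```text
t 28.5 F [ 0.2  0.6 -2.9] T [ 0.09  -0.217  0.295] z [0.5468 0.0198 0.045 ] yaw 45.6 q6 129.4
t 28.6 F [ 1.6  0.5 -4.4] T [ 0.156 -0.325  0.347] z [0.5468 0.0198 0.045 ] yaw 45.1 q6 129.9
t 28.7 F [ 2.5  1.  -4.6] T [ 0.076 -0.404  0.328] z [0.5468 0.0198 0.0449] yaw 44.7 q6 130.4
```

```bash

python3 -m handwheel '[[[0,0,0.001],[0,0,-0.045],200],[[0,0,0],[0,0,-0.045],200],[[0,0,0],[0,0,-0.045],200]]' >/dev/null; python3 r.py
python3 -m handwheel '[[[0,0,0],[0,0,-0.022],200],[[0,0,0],[0,0,0],200]]' >/dev/null; python3 r.py
python3 -m handwheel '[[[0,0,0],[0,0,0.015],200]]' >/dev/null; python3 r.py
python3 -m handwheel '[[[0,0,0],[0,0,0.015],200]]' >/dev/null; python3 r.py
python3 -m handwheel '[[[0,0,0],[0,0,0.015],200]]' >/dev/null; python3 r.py
```

```text
t 29.0 F [ 1.6  0.6 -5. ] T [ 0.037 -0.446 -0.112] z [0.5469 0.0197 0.045 ] yaw 50.8 q6 124.3
t 29.2 F [ 2.5  0.2 -7.5] T [ 0.071 -0.611 -0.01 ] z [0.5469 0.0197 0.045 ] yaw 51.7 q6 123.3
t 29.3 F [ 2.8 -0.2 -7.9] T [-0.001 -0.634  0.182] z [0.5468 0.0197 0.045 ] yaw 51.0 q6 124.0
t 29.4 F [ 3.1 -0.7 -9.5] T [ 0.01  -0.824  0.17 ] z [0.5468 0.0197 0.045 ] yaw 50.4 q6 124.7
t 29.5 F [  3.7   0.8 -10.4] T [ 0.026 -0.834  0.141] z [0.5468 0.0197 0.045 ] yaw 49.7 q6 125.4
```

```bash

python3 -m handwheel '[[[0,0,0.008],[0,0,0],200],[[0,0,0],[0,0,0],200]]' >/dev/null; python3 r.py
python3 -m handwheel '[[[0,0,0],[0,0,0.015],200]]' >/dev/null; python3 r.py
python3 -m handwheel '[[[0,0,0],[0,0,0.015],200]]' >/dev/null; python3 r.py
```

```text
t 29.7 F [ 2.1  0.2 -6.3] T [ 0.011 -0.447  0.092] z [0.5468 0.0197 0.045 ] yaw 49.7 q6 125.3
t 29.8 F [ 2.2 -0.3 -5.6] T [ 0.035 -0.431  0.241] z [0.5468 0.0198 0.045 ] yaw 49.1 q6 126.0
t 29.9 F [ 2.4 -0.6 -5. ] T [ 0.016 -0.355  0.193] z [0.5468 0.0198 0.045 ] yaw 48.4 q6 126.7
```

```bash

python3 -m handwheel '[[[0,0,0],[0,0,0],140],[[0,0,0],[0,0,0],140],[[0,0,0],[0,0,0],140],[[0,0,0],[0,0,0],140]]'; python3 r.py
python3 -m handwheel '[[[0,0,-0.1],[0,0,0],140],[[0,0,-0.2],[0,0,0],140],[[0,0,-0.3],[0,0,0],140],[[0,0,-0.35],[0,0,0],140],[[0,0,-0.35],[0,0,0],140],[[-0.35,0,0],[0,0,0],140],[[-0.35,0,0],[0,0,0],140],[[0,0,0],[0,0,0],140],[[0,0,0],[0,0,0],140],[[0,0,0],[0,0,0],140],[[0,0,0],[0,0,0],140]]' ; python3 r.py
python3 - <<'E'
from h import *
for c in ["wrist","scene","top"]:
    f=grab_frame(c); np.save(c+"E.npy",f,allow_pickle=True);cv2.imwrite(f"pics/{c}E.png",f["image"])
E
```

```text
time: 30.3
eef_pos: [0.5473, 0.0197, 0.0456]
ee_rot: [3.141, -0.001, 0.844]
force: [-0.0, -0.7, 0.0]
opening: 0.0385
t 30.3 F [-0.  -0.7  0. ] T [-0.026  0.007 -0.019] z [0.5473 0.0197 0.0456] yaw 48.4 q6 126.7
time: 31.4
eef_pos: [0.4917, -0.0424, 0.2009]
ee_rot: [3.141, -0.0, 0.846]
force: [0.5, 0.1, -0.2]
opening: 0.0387
t 31.4 F [ 0.5  0.1 -0.2] T [-0.061  0.016  0.002] z [ 0.4917 -0.0424  0.2009] yaw 48.5 q6 118.8
```

View pics/wristE.png

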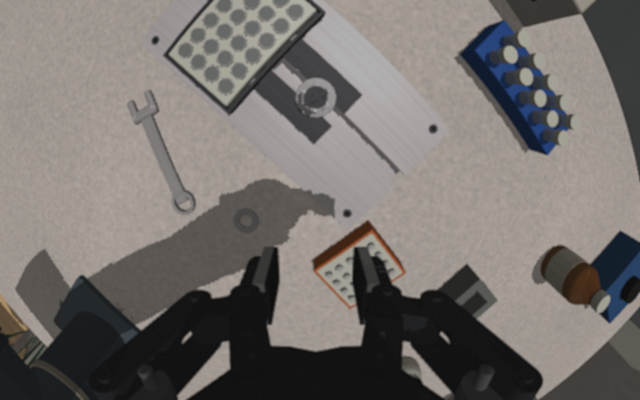

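View pics/topE.png

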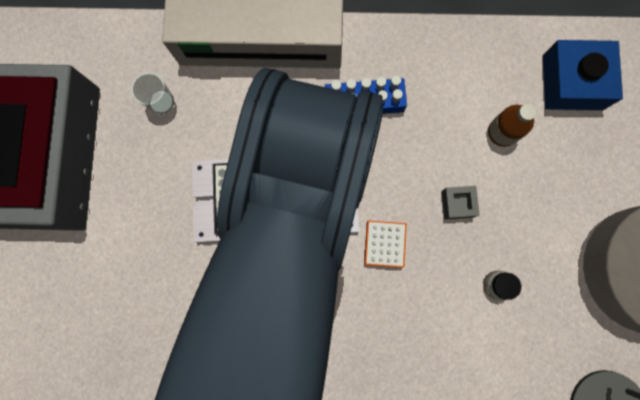

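View pics/sceneE.png

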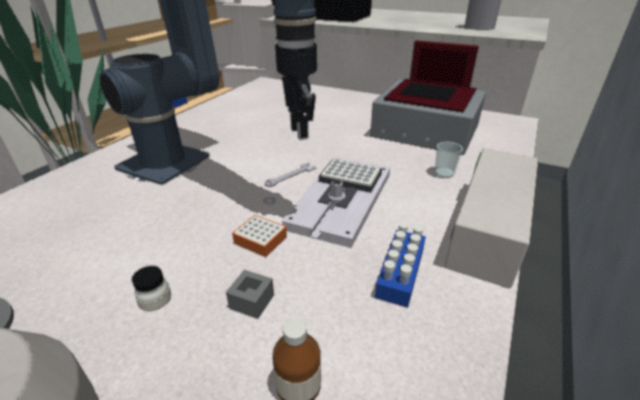

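```bash
python3 - <<'E'
from h import *
f=np.load("wristE.npy",allow_pickle=True).item()
crop(f,225,20,170,140,4,"wEc.png")
im=f["image"][75:120,290:345]
im=cv2.resize(im,None,fx=12,fy=12,interpolation=cv2.INTER_CUBIC);cv2.imwrite("pics/wEd.png",im)
a=cv2.imread("pics/scene0.png")[150:245,270:400];b=cv2.imread("pics/sceneE.png")[150:245,270:400]
cv2.imwrite("pics/cmp.png",np.hstack([cv2.resize(x,None,fx=3,fy=3,interpolation=cv2.INTER_CUBIC) for x in (a,b)]))
E
```

```text
(no output)
```

View pics/wEc.png

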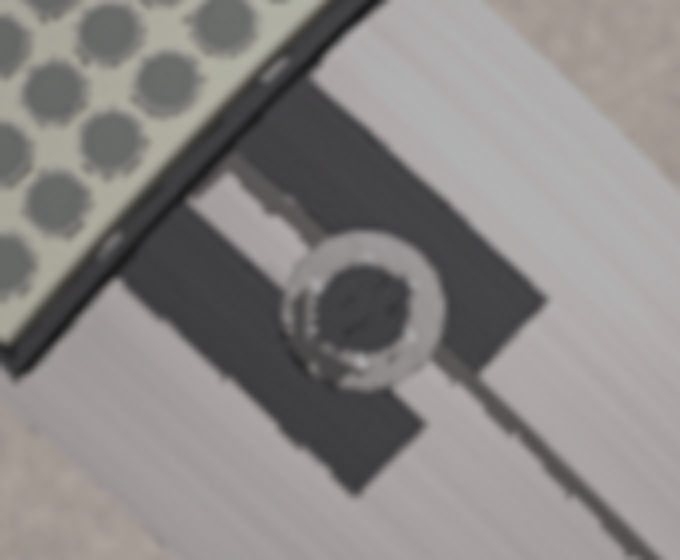

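View pics/wEd.png

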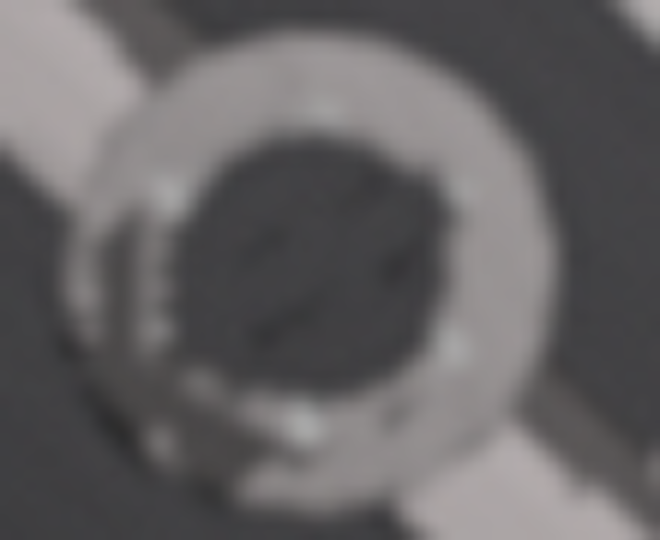

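View pics/cmp.png

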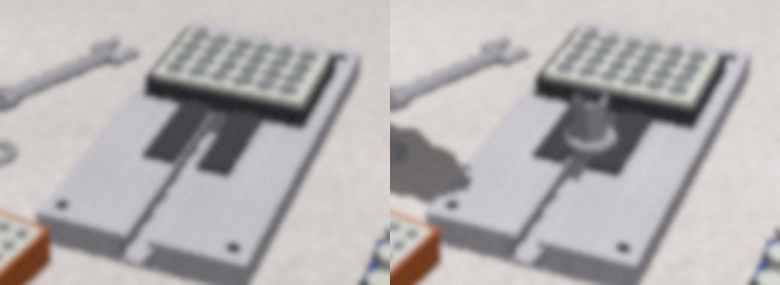

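```bash
python3 - <<'E'
from h import *
f=np.load("wristE.npy",allow_pickle=True).item()
P=[fray(f,uc(*p,4,225,20),.031)[:2] for p in [(547,298),(478,375),(425,425),(355,495)]]
m=np.mean(P,0);y=np.radians(94.6);print(np.round(P,4),"fork",m+.03*np.array([np.cos(y),np.sin(y)]))
a,b=[fray(f,uc(*p,12,290,75),.077)[:2] for p in [(430,170),(195,365)]];d=a-b;print("bar",np.degrees(np.arctan2(d[1],d[0])),"flange ctr",fray(f,uc(312,270,12,290,75),.037))
r=state();print(r["time"])
E
```

```text
[[ 0.585  -0.0063]
 [ 0.5589 -0.0099]
 [ 0.5404 -0.0107]
 [ 0.5153 -0.0125]] fork [0.54749631 0.02005636]
bar -1.3362536981057855 flange ctr [0.54817634 0.02130247 0.037     ]
31.55
```

```bash
python3 -c "
from workcell import *
print(sign_off(),state()['time'])"
```

```text
the job is handed in; nothing more can be done
the job is handed in; nothing more can be done
```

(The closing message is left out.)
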